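# Clamp a reagent bottle in the bottle vise to the clutch's click

## Task

Stand the brown bottle with the orange-yellow cap upright on the bottle vise, between the sliding jaw and the V-shaped stop, and let go of it. Then close the jaw on it by turning the vise's round knob clockwise (seen from above) until you feel its slip clutch click, which shows the set clamping force is reached, and stop at that first click: it must not click a second time, as ratcheting on wears the clutch. Leave the bottle clamped upright against the stop and the other two bottles where they stand.

Things in the scene. Friction and masses are not known exactly. Their poses are not given: they have to be found in the camera images.
- amber_bottle: the brown bottle with an orange-yellow screw cap, loose, 61 mm tall, about 50 g: body 31 mm in diameter up to 46 mm, cap 24 mm in diameter above; origin at the centre of its underside, z up its axis. It is round, so its yaw does not matter
- amber_mid (a point): centre of that bottle, half-way up (30.5 mm over its underside)
- black_bottle: a black bottle with a black cap, 31 mm in diameter, 61 mm tall; to be left alone; origin at the centre of its underside
- white_bottle: a white bottle with a white cap, 27 mm in diameter, 51 mm tall; to be left alone; origin at the centre of its underside
- vise: bottle vise fixed to the worktop: aluminium base plate 70 x 210 mm, 8 mm thick, its length along the vise's y, z up, origin on the worktop; going along +y it carries the blue V stop (bottle end), the blue sliding jaw and the blue gearbox (60 x 76 mm, top 34 mm high, centred at y = +50 mm) with the knob on top
- stop: the fixed V stop with two dark rubber faces that cradle the bottle, 24 mm tall (top 32 mm over the worktop), its opening toward the vise's +y; origin at the seat
- seat (a point): the seat, on top of the base plate (8 mm over the worktop), at vise y = -60 mm: the bottle's axis stands here when its side touches both faces of the stop; axes as the vise's. With its axis 2 to 5 mm to the +y side of the seat the bottle fits in every case; the jaw then pushes it home
- guide (a point): point midway along the jaw's guide on the base plate, fixed (vise y = -14 mm). The jaw is a flat sprung rubber face (it yields up to 10 mm as it clamps) 32 mm wide, top 30 mm over the worktop, that faces the stop and moves along the vise's -y, 12 mm per rad of knob turn; it starts open by a different amount every time, its face 23 to 45 mm from the seat
- knob_grip (a point): on the axis of the round knob, at the height to grip it (62 mm over the worktop; 110 mm from the seat along the vise's +y). The knob is black, ribbed, with an orange top, 44 mm in diameter, from 42 to 74 mm over the worktop, axis vertical; it turns without end; a spring in it gives up to 20 degrees. Clockwise from above closes the jaw
- click_pin (a joint): pin in the knob's top; rises 0.4 mm a click (m): too little to read through the noise, so feel the click. Free turning takes about 0.28 N m; with the bottle tight the torque climbs to about 0.5 N m, then the clutch slips a tooth (30 degrees) with a click: the torque suddenly drops to almost nothing, then climbs to the next. The gear keeps the clamping force

How it is judged:
On the way, in this order (a step that is already met when the one before it is completed fails the run):
1. the bottle stands upright between jaw and stop, let go (y of amber_mid in the frame of seat between -0.003 and 0.016 m and x of amber_mid in the frame of seat between -0.009 and 0.009 m and z of amber_mid in the frame of seat between 0.026 and 0.034 m and angle between amber_mid's own z axis and vertical below 0.1 rad and contact force between the fingers and amber_bottle below 0.05 N), for 0.2 s.
2. the bottle is against the stop and the clutch has clicked (y of amber_mid in the frame of seat between -0.003 and 0.004 m and x of amber_mid in the frame of seat between -0.004 and 0.004 m and z of amber_mid in the frame of seat between 0.026 and 0.034 m and angle between amber_mid's own z axis and vertical below 0.1 rad and contact force between amber_bottle and stop above 6 N and value of joint click_pin above 0.0002 m), for 0.1 s.
At the end, for the whole second after the job is handed in: The brown bottle stands on the vise's base plate within 6 degrees of upright, its axis within 3 to 4 mm of the seat, pressed against the V stop with more than 6 N; the clutch has clicked once and no more; the black and the white bottle are within 20 mm of where they stood (all of step 2 and value of joint click_pin below 0.0006 m and linear speed of amber_bottle below 0.01 m/s and distance of each of black_bottle, white_bottle from where it was at the start of the episode below 0.02 m); the robot touches nothing.
It fails at once if the clutch is ratcheted on to a second click (value of joint click_pin above 0.0006 m).
It fails at once if the jaw is tightened to a click without the bottle in it (value of joint click_pin above 0.0002 m and horizontal distance between amber_mid and seat above 0.03 m).
It fails at once if another bottle is disturbed (distance of any of black_bottle, white_bottle from where it was at the start of the episode above 0.02 m).
It also fails if it takes over 67 s, if anything falls off the work surface, if the arm or the gripper's body presses on something with over 40 N, if the wrist force passes 120 N, or if a joint passes its speed limit or range.

## Robot

A 6-joint arm with a two-finger parallel gripper is mounted at the origin on a cart in front of the work surface, level with it; the furniture and walls round the work are solid. World frame = base frame: x ahead of the robot, y to its left, z up, the work surface at z = 0. Lengths are in m, angles in rad, forces in N, time in s.
With the tool pointing down it reaches from about 0.3 to 0.775 m from the base axis. Payload 14.6 kg.
Tool frame: the origin (TCP) lies at the very end of the fingers, on their centre line; the grasp point (between the pads) lies 19 mm behind it; z points along the fingers, y is the direction in which the jaws open and shut (so a half turn about z gives the same grasp; the last joint's range is limited). The gripper opens to 94 mm and grips with 3 to 60 N. Pads are 16 mm wide; open, the fingers measure 119 mm over their backs; the gripper's body (75 mm by 177 mm) begins 78 mm behind the grasp point.
Start: joints at [1.086, 0.3, 1.521, -0, 1.321, -0.067], TCP at [0.223, 0.503, 0.205] pointing down, gripper open.
Joint ranges: [-3.03, 3.03], [-0.79, 2.21], [0.23, 2.52], [-1.04, 4.18], [0, 3.07], [-2.55, 2.55]. Speed limits (rad/s): [2.22, 2.22, 2.57, 3.14, 3.14, 3.14].

## Interface

Orientations are given as [roll, pitch, yaw] about the fixed x, y, z axes, in that order (R = Rz(yaw) Ry(pitch) Rx(roll)).
In Python, from station import ctrl, eyes gives the robot as it stands.
- The arm moves only by the tool jog_arm, never from a script. Its argument "moves" is a list of rows, each a list of 3 entries, a list of its own where there are three numbers: the shift along the world's x, y, z in mm, then the turn, a rotation vector about the world's x, y, z in units of 5 degrees (1.0 is 5 degrees), then the finger opening in mm, from 0 to 94. In form: [[[tx, ty, tz], [wx, wy, wz], jaw], ...]. A call has 1 to 5 rows; each row is the pose to reach, as a shift and turn from the pose commanded when the call began; what a row does not reach only later rows make up. A row lasts 1/12 s, in which the tool goes at most 41.7 mm and 7.16 degrees, less where a joint would pass 70% of its speed; a pose out of reach is approached as far as the arm can. A call with a gripper value outside its range is refused whole. The fingers move at their own pace and stop on an object; "squeeze" is the grip in N (left out, the last holds). Time passes only in rows, so rows that repeat a pose let the fingers close. It gives the time, the measured TCP pose, the force and the opening at its end, in the units of the state.
- ctrl.get_obs(): the state, without advancing time (a new reading comes with each control period).
- eyes.camera(name): name is "side" or "top" or "wrist"; returns a dict with "frame" (480x640x3 uint8, red, green, blue), "vertical_fov" (degrees; the focal length in pixels is half the picture's height over the tangent of half this angle, whatever the lens; pixels are square), "cx", "cy" (the principal point, pixels), "eye" and "attitude" of the camera in the world; the wrist camera has in their place "hand_eye" (4x4, takes a point from camera to tool coordinates, whose origin is the TCP and whose axes are the flange's). Camera axes: x right, y down, z forward; pixel columns grow to the right and rows downward; lengths in m; the calibration is good to about 2 mm. The wrist camera is an equidistant fisheye: a pixel r from the principal point sees the ray r / f radians off the axis. A picture is of the moment at which its call begins: read the wrist's pose just before it. There is no depth.
- ctrl.hand_in(): hands the job in, once; it reports no verdict.
The state is a dict: "time_s": time; "qpos": joint angles; "joint_vel": joint speeds; "tau": joint torques, N m; "ee_pos": TCP position; "eef_rot": TCP orientation; "force": force on the tool from outside, world axes, zero at the start; "moment": the same for the moment, N m; "grip_width": finger opening in m.
Only numpy, scipy, OpenCV 4.12 (cv2) and the standard library are available. Lean on these libraries where they do the work, as an engineer would, in place of code of your own. Each camera call takes 0.05 s, during which the arm holds its last target.

## Working session

There is one attempt and no reset: what is moved stays moved. The work goes in short steps, Python scripts to look and compute and a tool call to move; the robot and the scene stay as the last step left them, time stands still between calls to the robot, and variables do not carry over. Pictures are saved under pics/ and viewed, and the job is handed in when it is done.

Besides the shell and the picture viewer there is one more tool, called after ">>>" as name([rows], argument=value, ...), one row to a line, values as JSON. jog_arm: Moves the arm, as the interface text tells. Its arguments: {"type":"object","properties":{"moves":{"type":"array","items":{"type":"array"}},"squeeze":{"type":"number"}},"required":["moves"]}

```bash
ls; mkdir -p pics; python3 - <<'E'
from station import ctrl, eyes
import cv2
print(ctrl.get_obs())
for n in ("side","top","wrist"):
    c=eyes.camera(n); cv2.imwrite(f"pics/{n}0.png",c["frame"][:,:,::-1]); c.pop("frame"); print(n,c)
E
```

```text
pics
{'time_s': 0.0, 'qpos': array([ 1.08637811e+00,  3.00459705e-01,  1.52155640e+00, -5.06143958e-06,
        1.32067529e+00, -6.65593779e-02]), 'joint_vel': array([-0.00013865,  0.00025519,  0.00139233, -0.00060941,  0.00024987,
        0.0016522 ]), 'tau': array([-2.42972907e-03, -5.31793892e+01, -3.52745891e+01,  7.08580320e-02,
        2.42775731e-02, -8.43403086e-05]), 'ee_pos': array([0.2230611 , 0.5024671 , 0.20490301]), 'eef_rot': array([-3.14049602e+00, -6.81858009e-05,  2.72373504e+00]), 'force': array([0.23566518, 1.31543013, 0.44904979]), 'moment': array([-0.01578128, -0.01989488, -0.00124613]), 'grip_width': 0.09378972693097319}
side {'vertical_fov': 48.461587614359566, 'cx': 314.45547789911507, 'cy': 239.42480328836103, 'eye': array([0.36562172, 0.55193773, 0.5474323 ]), 'attitude': array([-2.16065652e+00, -1.96815719e-03, -3.01642118e+00])}
top {'vertical_fov': 54.74814637707616, 'cx': 315.23281456205024, 'cy': 236.27676800725183, 'eye': array([ 0.32574022, -0.15749842,  0.91387464]), 'attitude': array([-2.9955004 , -0.02769574, -1.54965648])}
wrist {'vertical_fov': 65.70646984690485, 'cx': 312.98339010108924, 'cy': 238.97489206463257, 'hand_eye': array([[ 5.47723560e-04, -9.68828485e-01, -2.47731844e-01,
         7.09442198e-02],
       [ 9.99999848e-01,  5.46377308e-04,  7.41833465e-05,
         4.32228786e-04],
       [ 6.34841187e-05, -2.47731847e-01,  9.68828637e-01,
        -1.78732137e-01],
       [ 0.00000000e+00,  0.00000000e+00,  0.00000000e+00,
         1.00000000e+00]])}
```

View pics/side0.png

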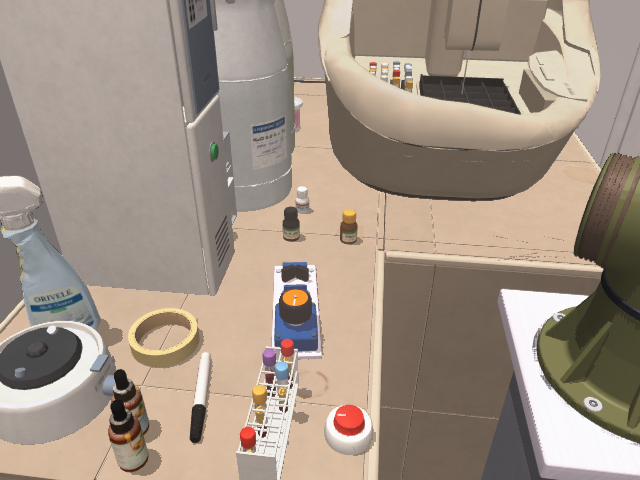

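View pics/top0.png

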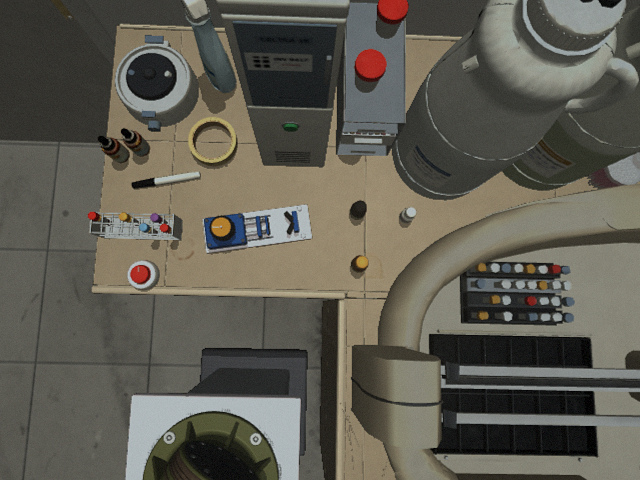

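View pics/wrist0.png

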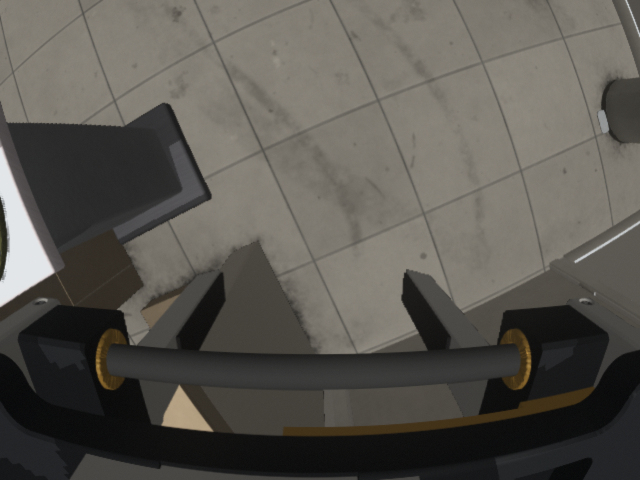

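```bash
cat > h.py <<'E'
import numpy as np, cv2
from scipy.spatial.transform import Rotation as R
from station import ctrl, eyes
def ray(c,uv):
    f=240/np.tan(np.radians(c["vertical_fov"]/2))
    d=np.array([(uv[0]-c["cx"])/f,(uv[1]-c["cy"])/f,1.0])
    return np.array(c["eye"]), R.from_euler("xyz",c["attitude"]).apply(d)
def plane(c,uv,z):
    e,d=ray(c,uv); return e+d*(z-e[2])/d[2]
def wray(c,o,uv):
    f=240/np.tan(np.radians(c["vertical_fov"]/2))
    p=np.array([uv[0]-c["cx"],uv[1]-c["cy"]]); r=np.linalg.norm(p); th=r/f
    d=np.array([*(p/max(r,1e-9)*np.sin(th)),np.cos(th)])
    H=c["hand_eye"]; Rt=R.from_euler("xyz",o["eef_rot"])
    return o["ee_pos"]+Rt.apply(H[:3,3]), Rt.apply(H[:3,:3]@d)
def wplane(c,o,uv,z):
    e,d=wray(c,o,uv); return e+d*(z-e[2])/d[2]
def wproj(c,o,P):
    f=240/np.tan(np.radians(c["vertical_fov"]/2))
    H=c["hand_eye"]; Rt=R.from_euler("xyz",o["eef_rot"])
    p=H[:3,:3].T@(Rt.inv().apply(np.array(P)-o["ee_pos"])-H[:3,3])
    th=np.arctan2(np.hypot(p[0],p[1]),p[2]); s=f*th/np.hypot(p[0],p[1])
    return c["cx"]+s*p[0],c["cy"]+s*p[1]
def proj(c,P):
    f=240/np.tan(np.radians(c["vertical_fov"]/2))
    p=R.from_euler("xyz",c["attitude"]).inv().apply(np.array(P)-c["eye"])
    return c["cx"]+f*p[0]/p[2],c["cy"]+f*p[1]/p[2]
def blobs(fr,lo,hi,amin=20):
    m=cv2.inRange(cv2.cvtColor(fr,cv2.COLOR_RGB2HSV),lo,hi)
    n,l,s,ce=cv2.connectedComponentsWithStats(m)
    return m,[(s[i].tolist(),ce[i].round(1).tolist()) for i in range(1,n) if s[i][4]>=amin]
E
python3 - <<'E'
from h import *
for n,roi in (("top",(190,190,320,280)),("side",(255,190,370,370))):
    c=eyes.camera(n); f=c["frame"]; print(n)
    x0,y0,x1,y1=roi
    cv2.imwrite(f"pics/{n}_z.png",cv2.resize(f[y0:y1,x0:x1,::-1],None,fx=5 if n=="top" else 3.3,fy=5 if n=="top" else 3.3,interpolation=cv2.INTER_CUBIC))
    for nm,lo,hi in (("orange",(10,130,120),(28,255,255)),("blue",(105,120,40),(125,255,255))):
        for b in blobs(f,lo,hi)[1]:
            print(nm,b, plane(c,b[1],.061 if b[1][0]>330 else .074).round(4) if nm=="orange" else "")
E
```

```text
top
orange ([119, 212, 8, 8, 51], [122.7, 215.8]) [0.4787 0.1736 0.074 ]
orange ([212, 218, 19, 19, 261], [220.9, 226.5]) [ 0.4635 -0.0054  0.074 ]
orange ([356, 256, 12, 12, 114], [361.7, 261.5]) [ 0.4067 -0.2655  0.061 ]
orange ([479, 263, 7, 8, 45], [481.9, 267.1]) [ 0.4016 -0.4899  0.061 ]
orange ([527, 265, 8, 8, 51], [530.7, 268.5]) [ 0.4011 -0.5818  0.061 ]
orange ([540, 281, 7, 8, 44], [543.0, 284.8]) [ 0.3713 -0.6035  0.061 ]
orange ([492, 296, 8, 7, 44], [495.7, 299.1]) [ 0.3431 -0.5137  0.061 ]
orange ([480, 313, 8, 7, 46], [483.4, 315.5]) [ 0.3128 -0.4898  0.061 ]
blue ([292, 211, 7, 20, 80], [294.9, 220.8]) 
blue ([204, 214, 42, 34, 620], [226.6, 232.3]) 
blue ([256, 216, 6, 20, 72], [258.2, 225.6]) 
blue ([265, 216, 4, 18, 35], [266.5, 224.4]) 
side
orange ([393, 77, 7, 8, 42], [395.9, 80.5]) [ 0.3219 -1.0388  0.061 ]
orange ([406, 81, 7, 7, 43], [408.9, 84.0]) [ 0.2844 -1.0105  0.061 ]
orange ([343, 209, 13, 15, 160], [348.9, 216.1]) [ 0.4046 -0.25    0.061 ]
orange ([282, 289, 26, 17, 329], [294.8, 297.1]) [ 0.462  -0.0052  0.074 ]
orange ([283, 356, 9, 5, 26], [287.5, 358.2]) [0.4531 0.1079 0.074 ]
orange ([252, 385, 15, 20, 233], [259.0, 394.1]) [0.4756 0.1651 0.074 ]
orange ([278, 388, 8, 9, 57], [281.8, 392.0]) [0.4509 0.159  0.074 ]
orange ([256, 412, 8, 11, 65], [259.6, 416.4]) [0.4687 0.1943 0.074 ]
orange ([124, 433, 7, 10, 45], [127.4, 437.1]) [0.5979 0.2365 0.074 ]
orange ([132, 440, 11, 11, 40], [137.3, 444.4]) [0.5844 0.2434 0.074 ]
blue ([283, 262, 23, 4, 57], [294.3, 263.7]) 
blue ([284, 285, 22, 2, 26], [293.7, 285.3]) 
blue ([72, 294, 10, 7, 23], [77.4, 297.3]) 
blue ([275, 305, 42, 35, 462], [289.5, 329.8]) 
blue ([312, 306, 3, 8, 23], [313.0, 309.3])
```

View pics/top_z.png

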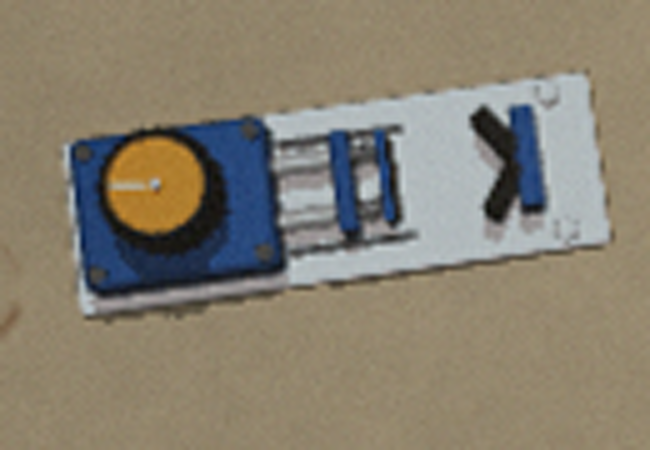

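View pics/side_z.png

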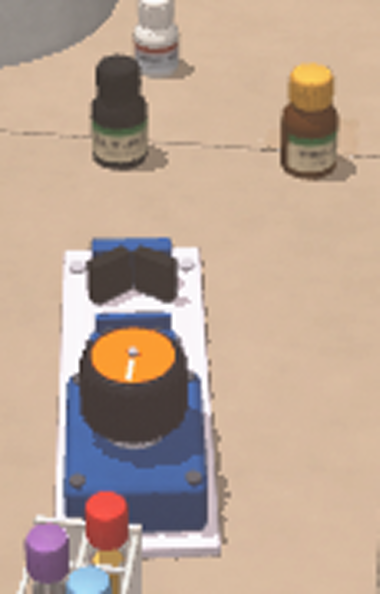

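```bash
python3 - <<'E'
from h import *
c=eyes.camera("top"); s=eyes.camera("side")
Z=lambda u,v:(190+(u-2)/5,190+(v-2)/5)
S=lambda u,v:(255+u/3.3,190+v/3.3)
k=[plane(c,Z(*p),.008)[:2] for p in ((66,145),(585,72),(608,243),(82,315))]
for a in k: print(a.round(4))
far=(k[1]+k[2])/2; near=(k[0]+k[3])/2; print("len",np.linalg.norm(far-near),"mid",(far+near)/2)
ax=(near-far)/np.linalg.norm(near-far); print("y axis",ax,np.degrees(np.arctan2(ax[1],ax[0])))
# alt : fused edges
d=(k[0]-k[1])+(k[3]-k[2]); print(np.degrees(np.arctan2(d[1],d[0])))
kn=plane(c,(220.9,226.5),.074)[:2]; kn2=plane(s,(294.8,297.1),.074)[:2]
org=(near+far)/2; print("knob",kn,kn2,"from plate",org+.05*ax)
print("seat from plate",org-.06*ax,"from knob",kn-.11*ax)
seat=org-.06*ax
for p in ((375,175),(345,185),(338,180),(398,222),(378,128)):
    q=plane(c,Z(*p),.030)[:2]; print("jaw pt",p,(q-seat)@ax)
q=plane(c,Z(512,160),.032)[:2];print("V apex",(q-seat)@ax)
print("amber cap",plane(c,(361.7,261.5),.061),"black",plane(c,(358,207),.061),"white",plane(c,(409,211),.051))
print("side: amber bottom", plane(s,S(308,172),0), "cap top", plane(s,S(313,72),.061))
E
```

```text
[0.4892 0.0429]
[ 0.5242 -0.1612]
[ 0.4555 -0.1719]
[0.422  0.0329]
len 0.20729169162882474 mid [ 0.47275259 -0.06430708]
y axis [-0.16535454  0.98623419] 99.51783097519412
99.5178309751941
knob [ 0.46353817 -0.00536687] [ 0.4619987  -0.00515314] from plate [ 0.46448486 -0.01499538]
seat from plate [ 0.48267386 -0.12348114] from knob [ 0.48172717 -0.11385263]
jaw pt (375, 175) 0.042846256685379745
jaw pt (345, 185) 0.054770695609724
jaw pt (338, 180) 0.057187096942122644
jaw pt (398, 222) 0.036468090717198844
jaw pt (378, 128) 0.039323106869705214
V apex -0.010249659200385978
amber cap [ 0.40674371 -0.26547621  0.061     ] black [ 0.509489   -0.25782025  0.061     ] white [ 0.50649128 -0.35664562  0.051     ]
side: amber bottom [ 0.40398842 -0.25877063  0.        ] cap top [ 0.40400735 -0.26480069  0.061     ]
```

>>> jog_arm([
  [[14,-30,0],[0,0,-0.5],70],
  [[28,-60,0],[0,0,-1],70],
  [[42,-90,0],[0,0,-1.5],70],
  [[56,-120,0],[0,0,-2],70],
  [[70,-150,0],[0,0,-2.5],70],
])

```text
time_s: 0.77
ee_pos: [0.2934, 0.3512, 0.2055]
eef_rot: [3.141, 0.0, 2.504]
force: [0.8, -0.1, 0.1]
grip_width: 0.0702
```

>>> jog_arm([
  [[14,-30,0],[0,0,-0.5],70],
  [[28,-60,0],[0,0,-1],70],
  [[42,-90,0],[0,0,-1.5],70],
  [[56,-120,0],[0,0,-2],70],
  [[70,-150,0],[0,0,-2.5],70],
])

```text
time_s: 1.18
ee_pos: [0.3635, 0.2012, 0.2056]
eef_rot: [3.141, 0.0, 2.286]
force: [0.8, -0.5, 0.0]
grip_width: 0.0704
```

>>> jog_arm([
  [[4,-30,0],[0,0,-0.5],70],
  [[8,-60,0],[0,0,-1],70],
  [[12,-90,0],[0,0,-1.5],70],
  [[16,-120,0],[0,0,-2],70],
  [[20,-150,0],[0,0,-2.5],70],
])

```text
time_s: 1.6
ee_pos: [0.3831, 0.0512, 0.2056]
eef_rot: [3.141, 0.0, 2.067]
force: [-0.5, -0.1, 0.3]
grip_width: 0.0697
```

>>> jog_arm([
  [[4,-30,0],[0,0,-0.5],70],
  [[8,-60,0],[0,0,-1],70],
  [[12,-90,0],[0,0,-1.5],70],
  [[16,-120,0],[0,0,-2],70],
  [[20,-150,0],[0,0,-2.5],70],
])

```text
time_s: 2.02
ee_pos: [0.4031, -0.0989, 0.2056]
eef_rot: [3.141, 0.0, 1.849]
force: [0.6, 1.0, -0.5]
grip_width: 0.0698
```

```bash
python3 - <<'E'
from h import *
o=ctrl.get_obs(); c=eyes.camera("wrist"); cv2.imwrite("pics/w1.png",c["frame"][:,:,::-1])
for P in ((.4635,-.0054,.074),(.4817,-.1139,.008),(.405,-.265,.061)): print(wproj(c,o,P))
E
```

```text
(np.float64(410.99568842859236), np.float64(146.01036053862336))
(np.float64(379.181656507944), np.float64(249.27027315112318))
(np.float64(270.35467703485864), np.float64(376.49311841850545))
```

View pics/w1.png

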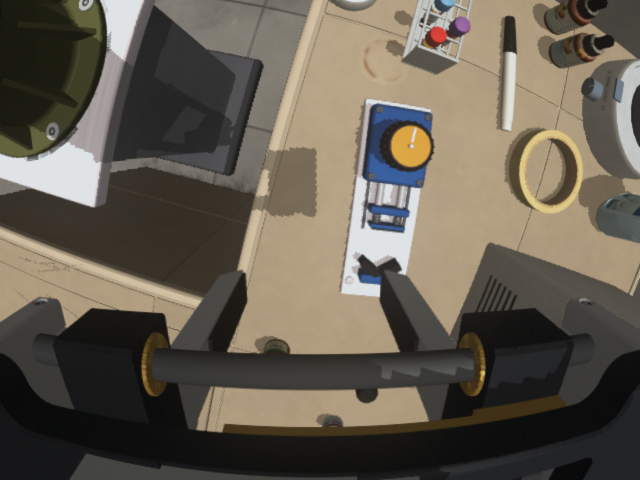

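```bash
python3 - <<'E'
from h import *
o=ctrl.get_obs(); c=eyes.camera("wrist"); f=c["frame"]
x0,y0,x1,y1=330,90,450,305
cv2.imwrite("pics/w1z.png",cv2.resize(f[y0:y1,x0:x1,::-1],None,fx=2.75,fy=2.75,interpolation=cv2.INTER_CUBIC))
m,b=blobs(f,(10,150,150),(28,255,255),100); print(b)
for q in b: print(wplane(c,o,q[1],.074).round(4))
E
```

```text
[([391, 121, 40, 41, 1185], [410.4, 141.7])]
[ 0.4629 -0.006   0.074 ]
```

View pics/w1z.png

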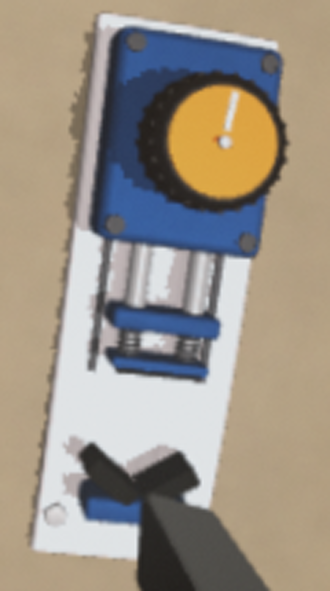

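```bash
python3 - <<'E'
from h import *
o=ctrl.get_obs(); c=eyes.camera("wrist")
Z=lambda u,v:(330+u/2.75,90+v/2.75)
P=lambda u,v,z:wplane(c,o,Z(u,v),z)[:2]
ang=lambda a,b:np.degrees(np.arctan2(*(a-b)[::-1]))
a,b=P(100,15,.008),P(32,548,.008); print(a,b,ang(a,b),np.linalg.norm(a-b))
a,b=P(278,42,.008),P(248,260,.008); print(ang(a,b))
a,b=P(125,28,.034),P(92,235,.034); print("gbox L",ang(a,b))
a,b=P(283,55,.034),P(255,255,.034); print("gbox R",ang(a,b))
g=[P(125,28,.034),P(92,235,.034),P(283,55,.034),P(255,255,.034)]; print("gbox centre",np.mean(g,0))
ax=np.array([np.cos(np.radians(99.5)),np.sin(np.radians(99.5))])
kn=np.array([.463,-.0055]); seat=kn-.11*ax; print("seat",seat)
xx=np.array([ax[1],-ax[0]])
for n,p,z in (("jaw face",(160,378),.030),("jaw L",(108,368),.03),("jaw R",(205,380),.03),("V tipL",(95,443),.032),("V tipR",(180,452),.032),("V apex",(142,492),.032)):
    q=P(*p,z)-seat; print(n,(q@xx).round(4),(q@ax).round(4))
E
```

```text
[0.42193203 0.03382314] [ 0.45635936 -0.16970007] 99.60108323196927 0.20641448332927007
99.0062402553605
gbox L 97.33406802124766
gbox R 98.91858633461705
gbox centre [ 0.46203581 -0.00352238]
seat [ 0.48115524 -0.11399142]
jaw face 0.0011 0.0275
jaw L -0.0183 0.0289
jaw R 0.0179 0.0286
V tipL -0.0194 0.0014
V tipR 0.0126 0.0013
V apex 0.0009 -0.0154
```

```bash
python3 - <<'E'
from h import *
for n,roi in (("top",(340,190,420,280)),("side",(270,175,370,255))):
    c=eyes.camera(n); f=c["frame"]; x0,y0,x1,y1=roi
    cv2.imwrite(f"pics/b_{n}.png",cv2.resize(f[y0:y1,x0:x1,::-1],None,fx=6,fy=6,interpolation=cv2.INTER_CUBIC))
    for th in ((10,130,120),(10,130,60)):
      for b in blobs(f[y0:y1,x0:x1],th,(28,255,255))[1]: print(n,b)
    for y in (-.262,-.266,-.27): print([np.round(proj(c,(x,y,z)),1) for x,z in ((.404,.061),(.404,0),(.408,.061),(.408,0))])
E
```

```text
top ([16, 66, 12, 12, 118], [21.7, 71.6])
top ([14, 66, 14, 13, 144], [21.0, 72.0])
[array([359.8, 262.9]), array([356. , 265.7]), array([359.8, 260.8]), array([356. , 263.6])]
[array([362., 263.]), array([358. , 265.7]), array([362. , 260.8]), array([358.1, 263.7])]
[array([364.1, 263. ]), array([360.1, 265.8]), array([364.1, 260.9]), array([360.1, 263.7])]
side ([73, 34, 13, 15, 162], [78.9, 41.2])
side ([71, 34, 15, 20, 195], [78.2, 42.7])
[array([349.7, 212.6]), array([348.5, 241.1]), array([347.5, 212.5]), array([346.3, 241. ])]
[array([349.9, 211.5]), array([348.6, 239.9]), array([347.7, 211.3]), array([346.4, 239.8])]
[array([350.1, 210.3]), array([348.8, 238.7]), array([347.8, 210.2]), array([346.6, 238.6])]
```

View pics/b_top.png

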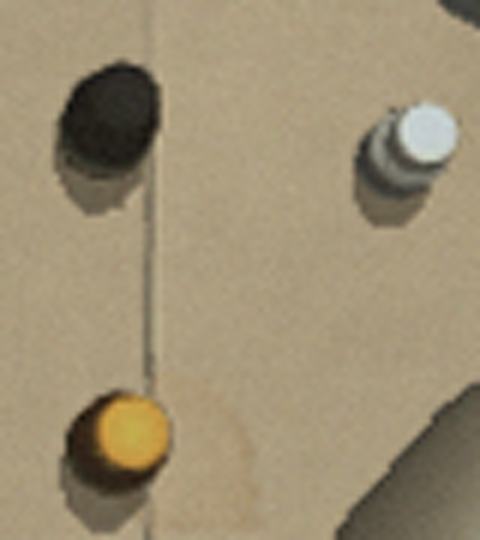

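View pics/b_side.png

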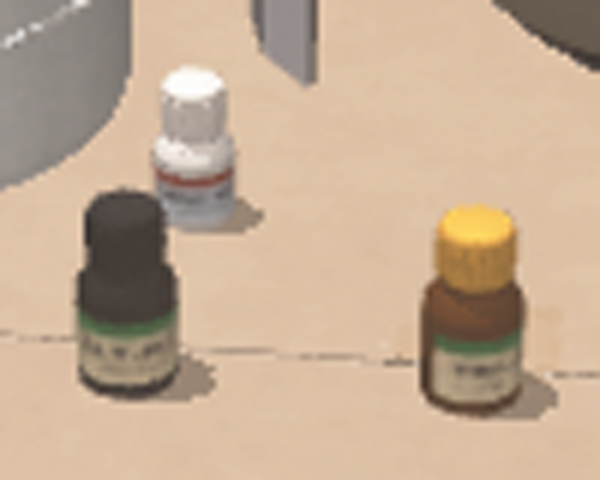

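```bash
python3 - <<'E'
from h import *
c=eyes.camera("top"); s=eyes.camera("side")
for p in ((382,330),(388,300),(400,275),(415,250)):
  print(p,[plane(c,p,z).round(3)[:2] for z in (0,.1,.2,.3)])
print("side base",[plane(s,p,0).round(3)[:2] for p in ((350,160),(400,185),(450,193))])
print("side rim",[[plane(s,p,z).round(3)[:2] for z in (.1,.15,.2,.25,.3)] for p in ((335,80),(380,110),(430,128))])
E
```

```text
(382, 330) [array([ 0.28 , -0.314]), array([ 0.285, -0.297]), array([ 0.29 , -0.279]), array([ 0.295, -0.262])]
(388, 300) [array([ 0.338, -0.325]), array([ 0.337, -0.307]), array([ 0.335, -0.289]), array([ 0.334, -0.27 ])]
(400, 275) [array([ 0.388, -0.349]), array([ 0.381, -0.328]), array([ 0.374, -0.307]), array([ 0.367, -0.286])]
(415, 250) [array([ 0.438, -0.38 ]), array([ 0.426, -0.355]), array([ 0.414, -0.331]), array([ 0.401, -0.307])]
side base [array([ 0.425, -0.607]), array([ 0.308, -0.495]), array([ 0.203, -0.472])]
side rim [[array([ 0.49 , -0.894]), array([ 0.476, -0.732]), array([ 0.462, -0.571]), array([ 0.448, -0.409]), array([ 0.435, -0.248])], [array([ 0.363, -0.678]), array([ 0.363, -0.54 ]), array([ 0.364, -0.403]), array([ 0.364, -0.266]), array([ 0.364, -0.128])], [array([ 0.252, -0.58 ]), array([ 0.264, -0.454]), array([ 0.277, -0.327]), array([ 0.29 , -0.201]), array([ 0.303, -0.074])]]
```

```bash
python3 - <<'E'
from h import *
c=eyes.camera("top"); s=eyes.camera("side")
cv2.imwrite("pics/t_z.png",cv2.resize(c["frame"][180:480,320:640,::-1],None,fx=2,fy=2)); 
cv2.imwrite("pics/s_z.png",cv2.resize(s["frame"][0:210,310:640,::-1],None,fx=2.3,fy=2.3))
E
```

```text
(no output)
```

View pics/t_z.png

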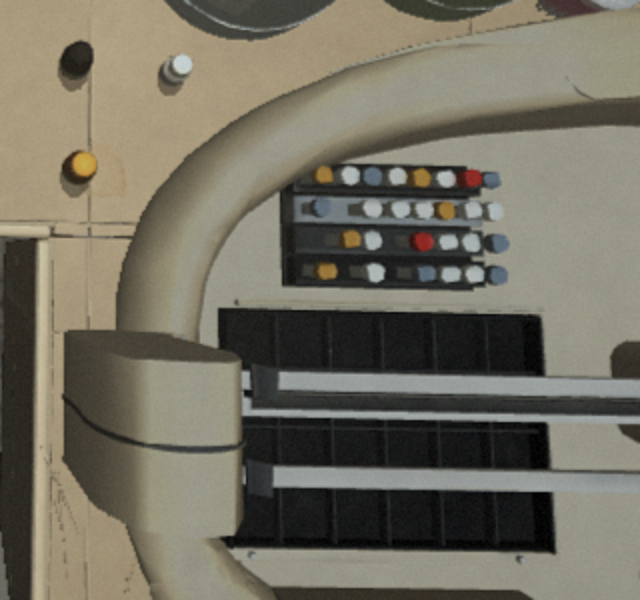

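View pics/s_z.png

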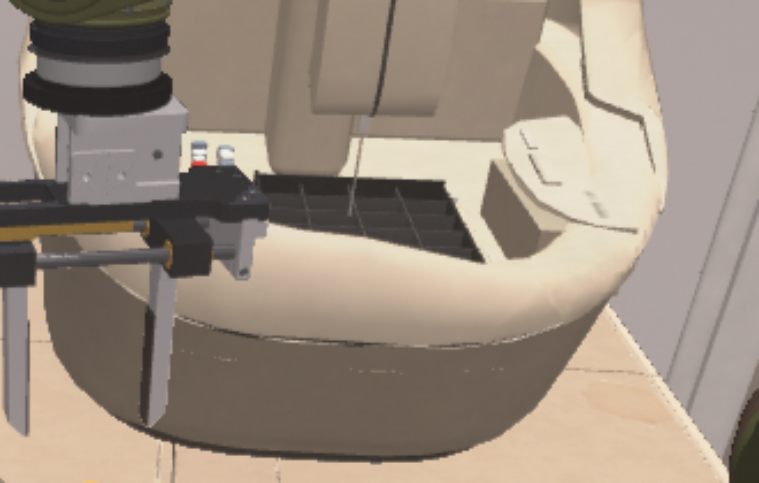

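```bash
python3 - <<'E'
from h import *
c=eyes.camera("top"); s=eyes.camera("side"); o=ctrl.get_obs(); print(o["qpos"].round(3))
for z in (.3,.35,.4): print(z,[plane(c,p,z).round(3)[:2] for p in ((352,347),(352,410),(385,440))])
for z in (.55,.65): print(z,[plane(c,p,z).round(3)[:2] for p in ((395,359),(440,355),(440,447),(385,442))])
for y in (-.2,-.25,-.3):
  for p in ((448,48),(500,48)):
    e,d=ray(s,p); print(y,p,(e+d*(y-e[1])/d[1]).round(3))
w=eyes.camera("wrist")
# draw arm visible in top
cv2.imwrite("pics/t1.png",c["frame"][:,:,::-1])
E
```

```text
[-0.324 -0.008  1.874  0.     1.276 -0.605]
0.3 [array([ 0.273, -0.223]), array([ 0.194, -0.224]), array([ 0.159, -0.266])]
0.35 [array([ 0.277, -0.218]), array([ 0.205, -0.219]), array([ 0.172, -0.257])]
0.4 [array([ 0.281, -0.213]), array([ 0.216, -0.213]), array([ 0.186, -0.248])]
0.55 [array([ 0.286, -0.23 ]), array([ 0.289, -0.265]), array([ 0.222, -0.263]), array([ 0.225, -0.222])]
0.65 [array([ 0.297, -0.21 ]), array([ 0.299, -0.235]), array([ 0.251, -0.234]), array([ 0.253, -0.204])]
-0.2 (448, 48) [ 0.28  -0.2    0.364]
-0.2 (500, 48) [ 0.213 -0.2    0.366]
-0.25 (448, 48) [ 0.274 -0.25   0.352]
-0.25 (500, 48) [ 0.202 -0.25   0.354]
-0.3 (448, 48) [ 0.268 -0.3    0.339]
-0.3 (500, 48) [ 0.192 -0.3    0.342]
```

View pics/t1.png

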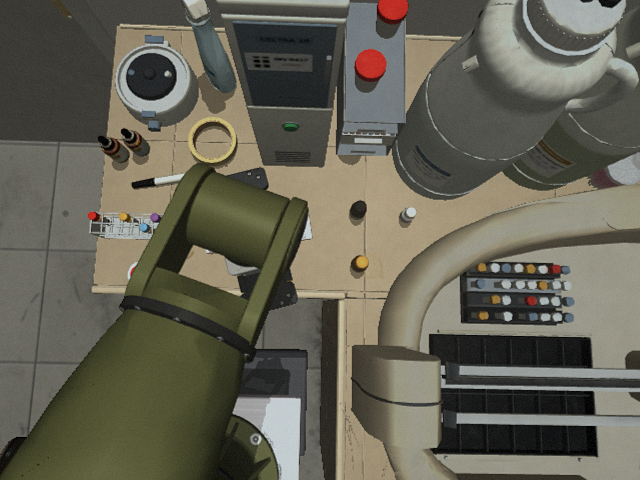

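```bash
python3 - <<'E'
import numpy as np
a,b,L,z0=.428,.436,.25,.1525
def chk(B,ztcp,yaw,tilt):
    # lean direction = tool x (yaw dir), for yaw~99deg -> +y
    ld=np.array([np.cos(yaw),np.sin(yaw)])
    # grasp point 19mm behind tcp over B
    T=np.array([*(B-ld*.019*np.sin(tilt)),ztcp])
    W=T+L*np.array([*(ld*np.sin(tilt)),np.cos(tilt)])
    D=np.hypot(*W[:2]); q1=np.arctan2(W[1],W[0])-np.arcsin(.0345/D); r=np.sqrt(D*D-.0345**2)
    h=W[2]-z0; d=np.hypot(r,h)
    el=np.arctan2(h,r)+np.arccos((d*d+a*a-b*b)/(2*d*a))
    E=(a*np.cos(el),z0+a*np.sin(el))
    u=np.array([np.cos(q1),np.sin(q1)]); n=np.array([-u[1],u[0]])
    out=[]
    for c in ((.28,-.213),(.275,-.22)):
        c=np.array(c); lat=.0345-c@n; rr=c@u
        out.append((round(lat,3),round(E[1]+(W[2]-E[1])*(rr-E[0])/(r-E[0]),3)))
    print(np.degrees(tilt).round(),"yaw",np.degrees(yaw).round(),"q1",q1.round(3),"W",W.round(3),"lat,z at corner",out)
B=np.array([.4055,-.2655])
for yaw in (99,80,60):
  for t in (0,15,25,35): chk(B,.028,np.radians(yaw),np.radians(t))
E
```

```text
0.0 yaw 99.0 q1 -0.651 W [ 0.406 -0.266  0.278] lat,z at corner [(np.float64(0.034), np.float64(0.386)), (np.float64(0.043), np.float64(0.386))]
15.0 yaw 99.0 q1 -0.558 W [ 0.396 -0.206  0.269] lat,z at corner [(np.float64(0.067), np.float64(0.356)), (np.float64(0.076), np.float64(0.356))]
25.0 yaw 99.0 q1 -0.49 W [ 0.39  -0.169  0.255] lat,z at corner [(np.float64(0.091), np.float64(0.332)), (np.float64(0.099), np.float64(0.333))]
35.0 yaw 99.0 q1 -0.421 W [ 0.385 -0.135  0.233] lat,z at corner [(np.float64(0.114), np.float64(0.306)), (np.float64(0.123), np.float64(0.308))]
0.0 yaw 80.0 q1 -0.651 W [ 0.406 -0.266  0.278] lat,z at corner [(np.float64(0.034), np.float64(0.386)), (np.float64(0.043), np.float64(0.386))]
15.0 yaw 80.0 q1 -0.535 W [ 0.416 -0.207  0.269] lat,z at corner [(np.float64(0.075), np.float64(0.37)), (np.float64(0.083), np.float64(0.371))]
25.0 yaw 80.0 q1 -0.457 W [ 0.422 -0.169  0.255] lat,z at corner [(np.float64(0.102), np.float64(0.359)), (np.float64(0.111), np.float64(0.36))]
35.0 yaw 80.0 q1 -0.382 W [ 0.429 -0.135  0.233] lat,z at corner [(np.float64(0.128), np.float64(0.35)), (np.float64(0.136), np.float64(0.352))]
0.0 yaw 60.0 q1 -0.651 W [ 0.406 -0.266  0.278] lat,z at corner [(np.float64(0.034), np.float64(0.386)), (np.float64(0.043), np.float64(0.386))]
15.0 yaw 60.0 q1 -0.528 W [ 0.435 -0.214  0.269] lat,z at corner [(np.float64(0.078), np.float64(0.384)), (np.float64(0.086), np.float64(0.385))]
25.0 yaw 60.0 q1 -0.45 W [ 0.454 -0.181  0.255] lat,z at corner [(np.float64(0.105), np.float64(0.384)), (np.float64(0.113), np.float64(0.386))]
35.0 yaw 60.0 q1 -0.379 W [ 0.472 -0.151  0.233] lat,z at corner [(np.float64(0.129), np.float64(0.386)), (np.float64(0.137), np.float64(0.388))]
```

```bash
cat >> h.py <<'E'
def ori(yaw,tilt):
    y=np.radians(yaw); return R.from_rotvec(np.radians(tilt)*np.array([-np.sin(y),np.cos(y),0]))*R.from_euler("xyz",[np.pi,0,y])
def rel(target,cur=None):
    o=ctrl.get_obs(); cur=R.from_euler("xyz",o["eef_rot"]) if cur is None else cur
    return np.degrees((target*cur.inv()).as_rotvec())/5
E
python3 - <<'E'
from h import *
print(rel(ori(80,25)).round(2), ctrl.get_obs()["ee_pos"])
E
```

```text
[-5.04 -0.27 -5.14] [ 0.40319402 -0.09684237  0.20552709]
```

>>> jog_arm([
  [[0,-10,0],[-0.63,-0.03,-0.64],70],
  [[0,-20,0],[-1.26,-0.07,-1.28],70],
  [[0,-30,0],[-1.89,-0.1,-1.93],70],
  [[0,-40,0],[-2.52,-0.135,-2.57],70],
])

```text
time_s: 2.95
ee_pos: [0.4033, -0.1376, 0.2057]
eef_rot: [-3.117, 0.221, 1.626]
force: [-0.2, -1.2, -1.4]
grip_width: 0.0701
```

>>> jog_arm([
  [[0,-15,0],[-0.63,-0.03,-0.64],70],
  [[0,-30,0],[-1.26,-0.07,-1.28],70],
  [[0,-45,0],[-1.89,-0.1,-1.93],70],
  [[0,-60,0],[-2.52,-0.135,-2.57],70],
  [[0,-60,0],[-2.52,-0.135,-2.57],70],
])

```text
time_s: 3.37
ee_pos: [0.4031, -0.1979, 0.2049]
eef_rot: [-3.142, 0.439, 1.393]
force: [0.2, 0.1, -0.2]
grip_width: 0.07
```

```bash
python3 - <<'E'
from h import *
o=ctrl.get_obs(); c=eyes.camera("wrist"); print(o["ee_pos"],o["qpos"].round(3),rel(ori(80,25)).round(2))
cv2.imwrite("pics/w2.png",c["frame"][:,:,::-1]); print(wproj(c,o,(.4055,-.2655,.061)))
s=eyes.camera("side");cv2.imwrite("pics/s2.png",s["frame"][:,:,::-1])
E
```

```text
[ 0.40312451 -0.19787613  0.20490586] [-0.282  0.06   1.868 -0.47   1.205  0.065] [-0.01 -0.01 -0.  ]
(np.float64(327.392862033081), np.float64(222.86753174620532))
```

View pics/w2.png

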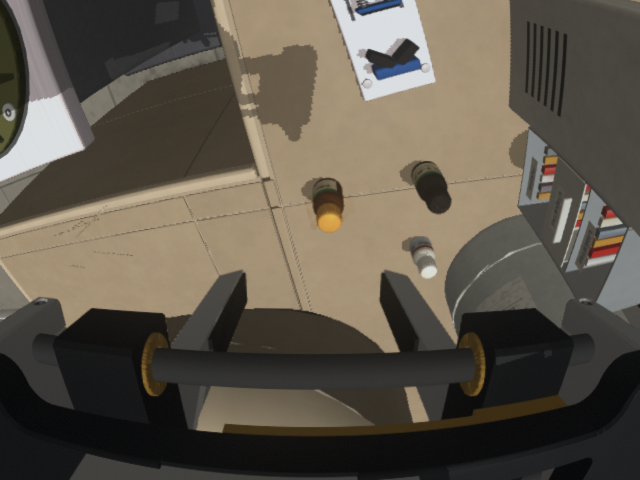

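View pics/s2.png

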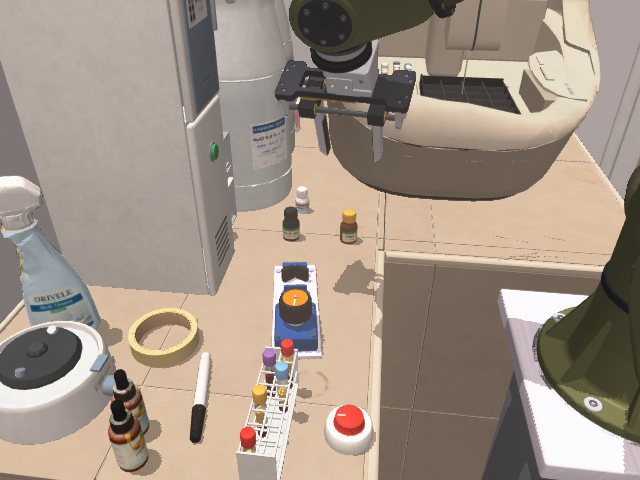

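```bash
python3 - <<'E'
from h import *
o=ctrl.get_obs(); c=eyes.camera("wrist"); f=c["frame"]
x0,y0,x1,y1=300,160,360,245
cv2.imwrite("pics/w2z.png",cv2.resize(f[y0:y1,x0:x1,::-1],None,fx=7,fy=7,interpolation=cv2.INTER_CUBIC))
for b in blobs(f[y0:y1,x0:x1],(10,150,150),(28,255,255))[1]: print(b,wplane(c,o,(b[1][0]+x0,b[1][1]+y0),.061))
E
```

```text
([17, 54, 24, 20, 345], [28.9, 63.4]) [ 0.40721762 -0.26447966  0.061     ]
```

View pics/w2z.png

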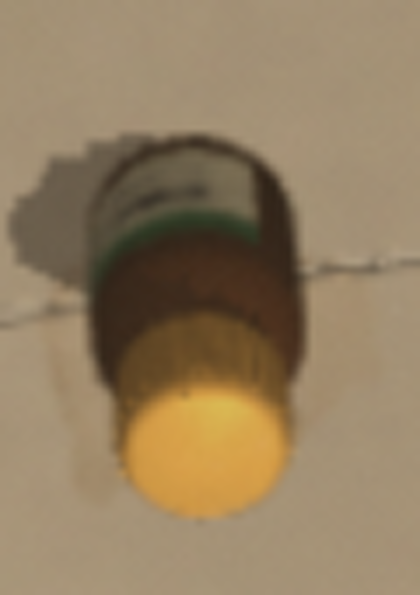

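>>> jog_arm([
  [[1,-24,-15],[0,0,0],60],
  [[2,-48,-40],[0,0,0],60],
  [[3,-71.5,-70],[0,0,0],60],
  [[3,-71.5,-95],[0,0,0],60],
  [[3,-71.5,-95],[0,0,0],60],
])

```text
time_s: 3.93
ee_pos: [0.404, -0.2683, 0.1066]
eef_rot: [-3.135, 0.434, 1.397]
force: [-0.2, 0.7, -0.2]
grip_width: 0.0603
```

```bash
python3 - <<'E'
from h import *
o=ctrl.get_obs(); print(o["ee_pos"],o["qpos"].round(3),o["force"])
for n in("side","wrist"):
  s=eyes.camera(n);cv2.imwrite(f"pics/{n}3.png",s["frame"][:,:,::-1])
E
```

```text
[ 0.40404475 -0.26831127  0.10656595] [-0.434  0.241  1.914 -0.527  0.945  0.046] [-0.23302098  0.6764509  -0.17274843]
```

View pics/side3.png

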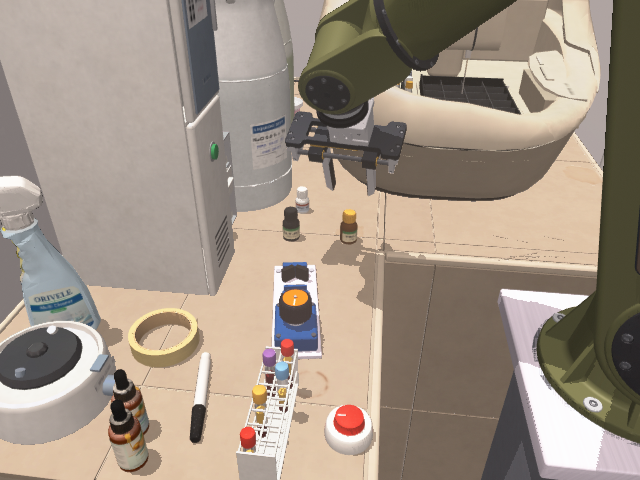

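View pics/wrist3.png

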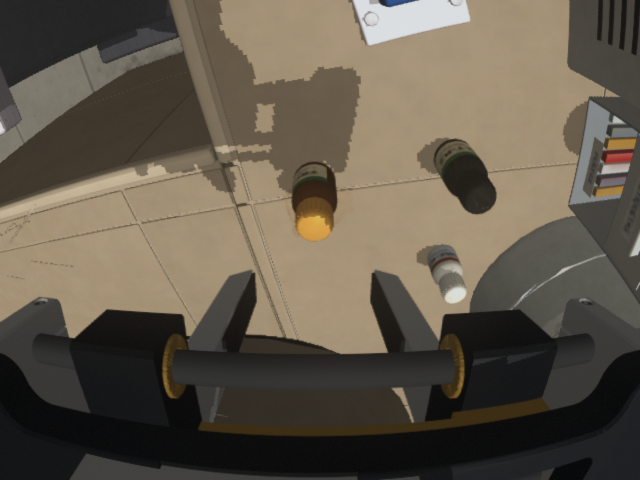

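```bash
python3 - <<'E'
from h import *
o=ctrl.get_obs(); c=eyes.camera("wrist"); f=c["frame"]
print(o["ee_pos"], rel(ori(80,25)).round(2))
x0,y0,x1,y1=290,150,345,250
for b in blobs(f[y0:y1,x0:x1],(10,150,150),(28,255,255))[1]: print(b,wplane(c,o,(b[1][0]+x0,b[1][1]+y0),.061))
s=eyes.camera("side"); print(proj(s,o["ee_pos"]))
E
```

```text
[ 0.4061765  -0.26843021  0.11099509] [ 0.01  0.02 -0.  ]
([5, 63, 35, 26, 697], [21.2, 75.2]) [ 0.40637697 -0.2654863   0.061     ]
(np.float64(349.8667698482269), np.float64(185.8459062970784))
```

>>> jog_arm([
  [[0,0,-20],[0,0,0],60],
  [[0,0,-40],[0,0,0],60],
  [[0,0,-60],[0,0,0],60],
  [[0,0,-80],[0,0,0],60],
  [[0,0,-80],[0,0,0],60],
])

```text
time_s: 4.55
ee_pos: [0.4057, -0.268, 0.0292]
eef_rot: [-3.14, 0.436, 1.397]
force: [-0.8, 0.4, -0.3]
grip_width: 0.0598
```

```bash
python3 - <<'E'
from h import *
o=ctrl.get_obs(); print(o["ee_pos"],o["force"])
s=eyes.camera("side");cv2.imwrite("pics/side4.png",cv2.resize(s["frame"][60:280,230:450,::-1],None,fx=2.7,fy=2.7))
s=eyes.camera("wrist");cv2.imwrite("pics/w4.png",s["frame"][:,:,::-1]); print(ctrl.get_obs()["ee_pos"])
E
```

```text
[ 0.405741   -0.26801973  0.02921109] [-0.76500181  0.446211   -0.32543315]
[ 0.40688831 -0.26876199  0.03183428]
```

View pics/side4.png

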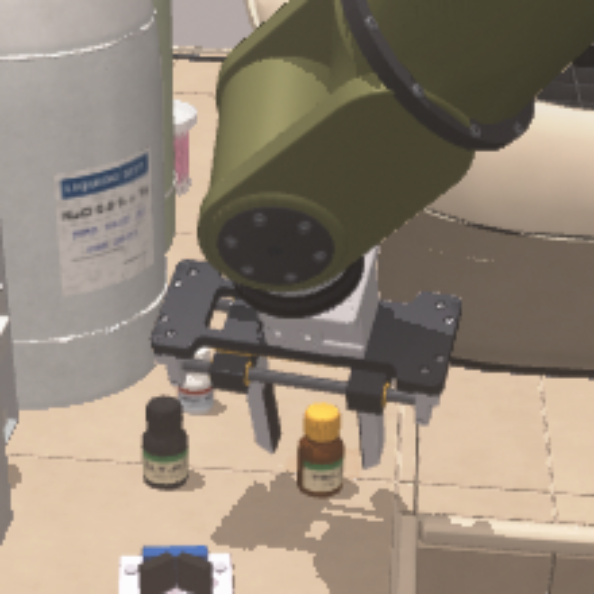

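View pics/w4.png

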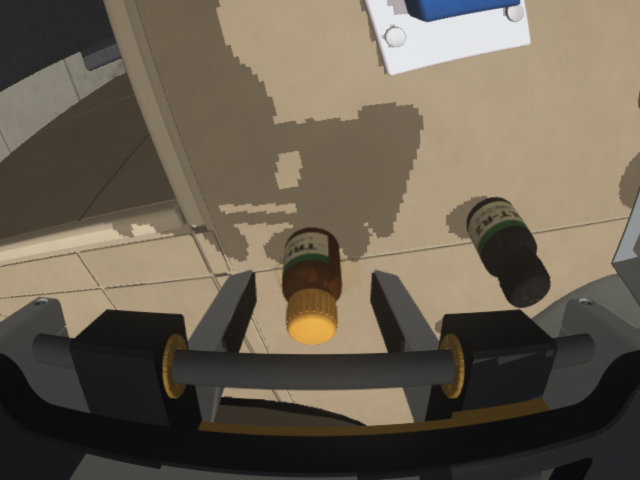

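>>> jog_arm([
  [[0,-0.5,-1],[0,0,0],45],
  [[0,-0.5,-1],[0,0,0],25],
  [[0,-0.5,-1],[0,0,0],25],
  [[0,-0.5,-1],[0,0,0],25],
  [[0,-0.5,-1],[0,0,0],25],
], squeeze=20)

```text
time_s: 5.07
ee_pos: [0.4063, -0.2694, 0.0299]
eef_rot: [3.14, 0.437, 1.395]
force: [0.1, 1.5, 3.4]
grip_width: 0.0306
```

>>> jog_arm([
  [[0,0,0],[0,0,0],25],
  [[0,0,0],[0,0,0],25],
])

```text
time_s: 5.23
ee_pos: [0.4063, -0.2695, 0.0299]
eef_rot: [3.141, 0.437, 1.395]
force: [-0.9, 1.0, 6.4]
grip_width: 0.0305
```

>>> jog_arm([
  [[0,0,10],[0,0,0],25],
  [[0,0,25],[0,0,0],25],
  [[0,0,45],[0,0,0],25],
  [[0,0,65],[0,0,0],25],
  [[0,0,80],[0,0,0],25],
])

```text
time_s: 5.65
ee_pos: [0.4064, -0.2693, 0.1114]
eef_rot: [3.14, 0.437, 1.395]
force: [0.1, 0.3, 0.0]
grip_width: 0.0305
```

>>> jog_arm([
  [[8,20,0],[0,0,0.5],25],
  [[19,44,0],[0,0,1],25],
  [[32,72,0],[0,0,1.7],25],
  [[45,100,0],[0,0,2.4],25],
  [[56,122,0],[0,0,3],25],
])

```text
time_s: 6.07
ee_pos: [0.4626, -0.1455, 0.1101]
eef_rot: [3.141, 0.436, 1.66]
force: [0.6, -0.4, -0.6]
grip_width: 0.0302
```

>>> jog_arm([
  [[8,14,0],[0,0,0.4],25],
  [[14,26,0],[0,0,0.86],25],
  [[19,34,0],[0,0,0.86],25],
  [[19,34,0],[0,0,0.86],25],
  [[19,34,0],[0,0,0.86],25],
])

```text
time_s: 6.48
ee_pos: [0.4811, -0.1134, 0.1096]
eef_rot: [3.141, 0.437, 1.731]
force: [-0.4, -1.0, -0.8]
grip_width: 0.0308
```

```bash
python3 - <<'E'
from h import *
s=eyes.camera("side");cv2.imwrite("pics/side5.png",cv2.resize(s["frame"][100:340,200:420,::-1],None,fx=2.5,fy=2.5))
o=ctrl.get_obs(); print(o["ee_pos"],o["force"],o["grip_width"],rel(ori(99.3,25)).round(2))
s=eyes.camera("wrist");cv2.imwrite("pics/w5.png",s["frame"][:,:,::-1])
E
```

```text
[ 0.48098562 -0.11372482  0.10956013] [ 0.42584403 -0.29201042 -0.13977661] 0.0302496672929315 [0.   0.   0.02]
```

View pics/side5.png

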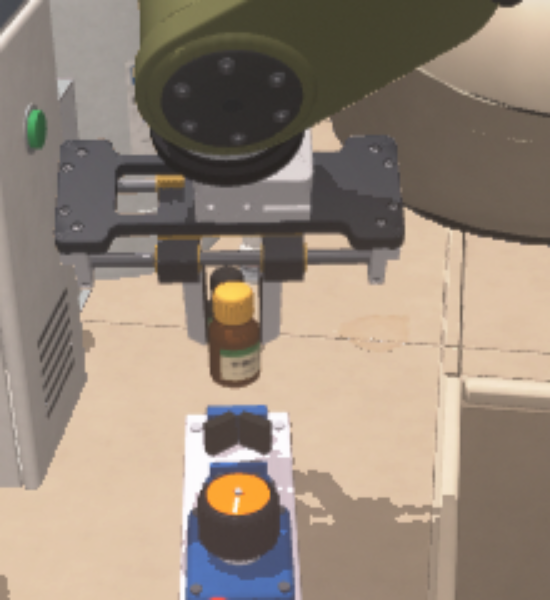

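View pics/w5.png

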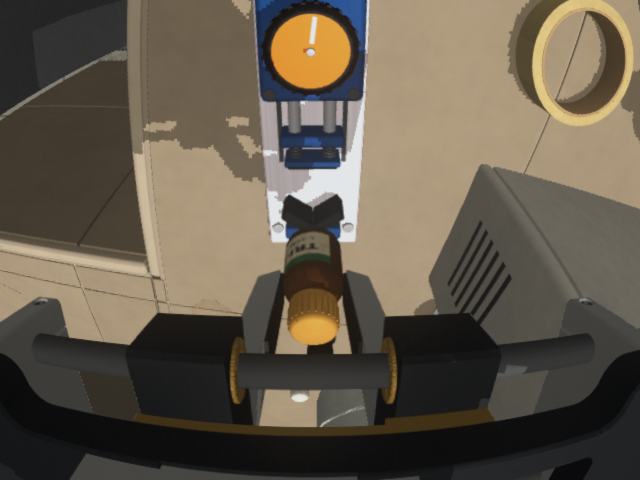

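```bash
python3 - <<'E'
from h import *
o=ctrl.get_obs(); c=eyes.camera("wrist"); f=c["frame"]
ax=np.array([np.cos(np.radians(99.3)),np.sin(np.radians(99.3))]); xx=np.array([ax[1],-ax[0]])
B=o["ee_pos"][:2]+.0037*ax; zb=o["ee_pos"][2]-.0299
print("pred cap top",wproj(c,o,(*B,zb+.061)),"cap shoulder",wproj(c,o,(*B,zb+.046)),"bottom",wproj(c,o,(*B,zb)))
cv2.imwrite("pics/w5z.png",cv2.resize(f[130:360,250:380,::-1],None,fx=3.4*.77,fy=3.4*.77,interpolation=cv2.INTER_CUBIC))
m,b=blobs(f,(10,150,150),(28,255,255),200); print([(q[1],wplane(c,o,q[1],.074).round(4)) for q in b[:1]])
kn=np.array([.463,-.0055]); seat=kn-.11*ax; print(seat)
for n,p in (("tipL",(284,197)),("tipR",(343,197)),):
    q=wplane(c,o,p,.032)[:2]-seat; print(n,q@xx,q@ax)
s=eyes.camera("side"); print([proj(s,(*B,zb+z)) for z in(0,.061)])
E
```

```text
pred cap top (np.float64(311.26459200404804), np.float64(332.0525914415241)) cap shoulder (np.float64(311.3291903818033), np.float64(306.96644787077605)) bottom (np.float64(311.50786131373695), np.float64(245.0161116166419))
[([310.4, 51.2], array([ 0.463 , -0.0054,  0.074 ]))]
[ 0.48077642 -0.11405413]
tipL -0.018416591732318858 0.005703314479250993
tipR 0.021117716171409905 0.005611152204509844
[(np.float64(293.6006236633733), np.float64(249.41202793729164)), (np.float64(292.7798492990783), np.float64(215.3708631509138))]
```

View pics/w5z.png

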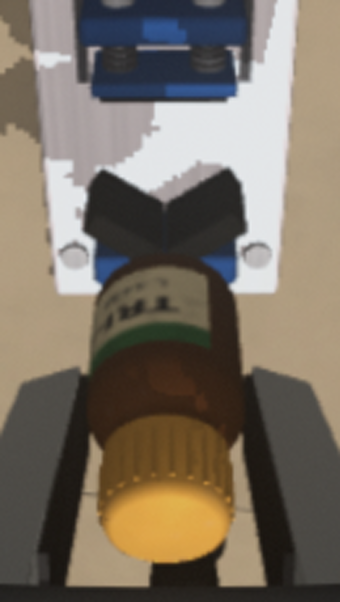

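>>> jog_arm([
  [[0.5,0,-12],[0,0,0],25],
  [[0.5,0,-25],[0,0,0],25],
  [[0.5,0,-38],[0,0,0],25],
  [[0.5,0,-50],[0,0,0],25],
  [[0.5,0,-58],[0,0,0],25],
])

```text
time_s: 7.1
ee_pos: [0.481, -0.1135, 0.0496]
eef_rot: [-3.14, 0.436, 1.732]
force: [0.5, -1.1, -0.8]
grip_width: 0.0307
```

>>> jog_arm([
  [[0,0,-4],[0,0,0],25],
  [[0,0,-8],[0,0,0],25],
  [[0,0,-10],[0,0,0],25],
  [[0,0,-11],[0,0,0],25],
  [[0,0,-11],[0,0,0],25],
])

```text
time_s: 7.52
ee_pos: [0.4818, -0.1133, 0.0406]
eef_rot: [3.141, 0.437, 1.732]
force: [0.3, 0.6, -1.4]
grip_width: 0.0307
```

```bash
python3 - <<'E'
from h import *
s=eyes.camera("side");cv2.imwrite("pics/side6.png",cv2.resize(s["frame"][160:340,220:380,::-1],None,fx=3.3,fy=3.3,interpolation=cv2.INTER_CUBIC))
o=ctrl.get_obs(); print(o["ee_pos"],o["force"],o["moment"],o["grip_width"])
s=eyes.camera("wrist");cv2.imwrite("pics/w6.png",s["frame"][:,:,::-1])
E
```

```text
[ 0.48185697 -0.11333326  0.0407381 ] [-0.05862682 -0.03826276 -0.22898155] [ 0.14027326  0.07267619 -0.03345681] 0.03081519407720011
```

View pics/side6.png

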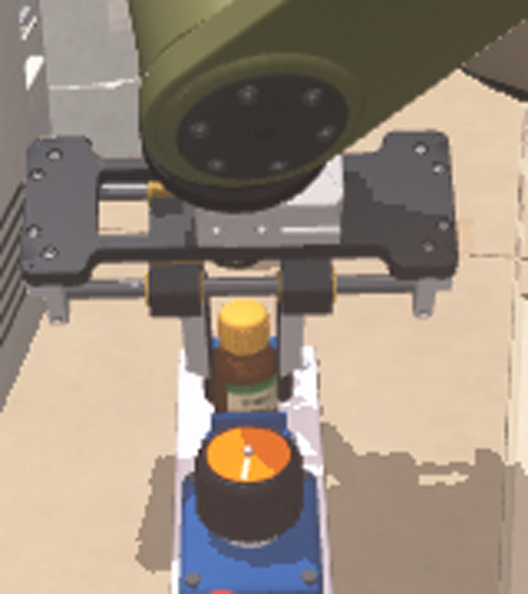

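View pics/w6.png

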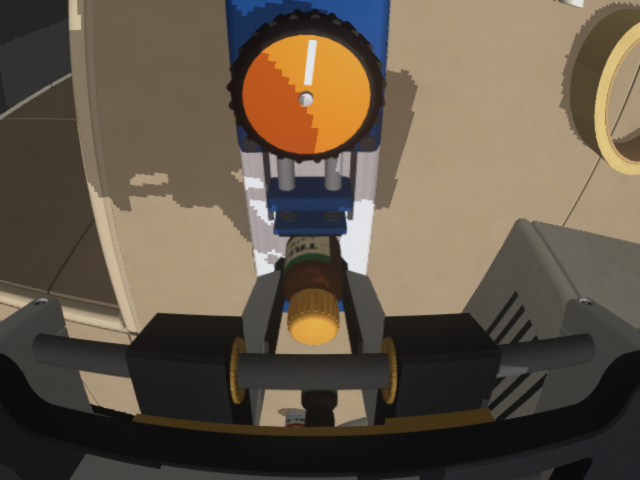

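>>> jog_arm([
  [[0,0,-1],[0,0,0],25],
  [[0,0,-2],[0,0,0],25],
  [[0,0,-2],[0,0,0],25],
])

```text
time_s: 7.87
ee_pos: [0.4816, -0.1133, 0.0384]
eef_rot: [3.141, 0.437, 1.732]
force: [0.2, -0.1, 0.4]
grip_width: 0.0303
```

>>> jog_arm([
  [[0,0,-0.5],[0,0,0],25],
  [[0,0,-1],[0,0,0],25],
  [[0,0,-1],[0,0,0],25],
])

```text
time_s: 8.12
ee_pos: [0.4818, -0.1134, 0.0379]
eef_rot: [3.141, 0.437, 1.732]
force: [-3.0, 0.8, 6.7]
grip_width: 0.03
```

>>> jog_arm([
  [[0,0,0.5],[0,0,0],34],
  [[0,0,0.5],[0,0,0],40],
  [[0,0,0.5],[0,0,0],50],
  [[0,0,0.5],[0,0,0],56],
  [[0,0,0.5],[0,0,0],56],
])

```text
time_s: 8.53
ee_pos: [0.4816, -0.1133, 0.0379]
eef_rot: [3.141, 0.437, 1.732]
force: [-0.3, -0.7, -0.2]
grip_width: 0.0549
```

```bash
python3 - <<'E'
from h import *
s=eyes.camera("side");cv2.imwrite("pics/side7.png",cv2.resize(s["frame"][160:340,220:380,::-1],None,fx=3.3,fy=3.3,interpolation=cv2.INTER_CUBIC))
o=ctrl.get_obs(); print(o["ee_pos"],o["force"],o["moment"],o["grip_width"])
s=eyes.camera("wrist");cv2.imwrite("pics/w7.png",s["frame"][:,:,::-1])
E
```

```text
[ 0.48161701 -0.11331411  0.03786803] [ 0.88214415 -0.01479467 -0.77519804] [ 0.14582318  0.04242419 -0.01821262] 0.055507467857603784
```

View pics/w7.png

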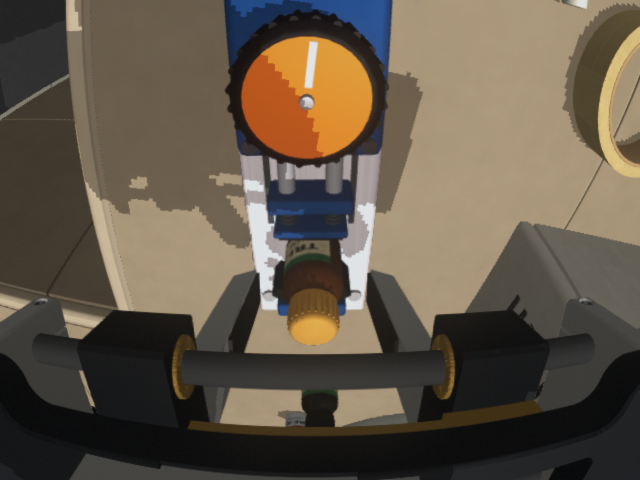

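>>> jog_arm([
  [[0,0,15],[0,0,0],60],
  [[0,0,35],[0,0,0],70],
  [[0,0,60],[0,0,0],70],
  [[0,0,85],[0,0,0],70],
  [[0,0,110],[0,0,0],70],
])

```text
time_s: 9.05
ee_pos: [0.4814, -0.1132, 0.149]
eef_rot: [3.141, 0.436, 1.732]
force: [-0.1, -0.3, -0.1]
grip_width: 0.0702
```

```bash
python3 - <<'E'
from h import *
o=ctrl.get_obs();w=eyes.camera("wrist");cv2.imwrite("pics/w8.png",w["frame"][:,:,::-1])
print(o["ee_pos"],o["qpos"].round(2))
m,b=blobs(w["frame"],(10,150,150),(28,255,255),200); print([(q[1],wplane(w,o,q[1],.074).round(4),wplane(w,o,q[1],.069).round(4)) for q in b])
c=eyes.camera("top"); s=eyes.camera("side"); cv2.imwrite("pics/t8.png",c["frame"][150:330,60:340,::-1].repeat(2,0).repeat(2,1)); cv2.imwrite("pics/s8.png",s["frame"][160:340,220:380,::-1].repeat(3,0).repeat(3,1))
for z in (.05,.07,.09,.11,.13,.15): print(z,plane(c,(165,228),z).round(3),plane(s,(287,345),z).round(3))
E
```

```text
[ 0.48142138 -0.11323857  0.14903322] [-0.08  0.2   1.85 -0.5   1.04  0.  ]
[([309.9, 39.6], array([ 0.463 , -0.0054,  0.074 ]), array([ 0.4631, -0.0062,  0.069 ])), ([312.9, 196.5], array([ 0.481 , -0.1058,  0.074 ]), array([ 0.4816, -0.1089,  0.069 ]))]
0.05 [0.462 0.103 0.05 ] [0.462 0.063 0.05 ]
0.07 [0.459 0.097 0.07 ] [0.458 0.082 0.07 ]
0.09 [0.456 0.091 0.09 ] [0.454 0.102 0.09 ]
0.11 [0.452 0.085 0.11 ] [0.45  0.122 0.11 ]
0.13 [0.449 0.079 0.13 ] [0.447 0.141 0.13 ]
0.15 [0.446 0.073 0.15 ] [0.443 0.161 0.15 ]
```

View pics/w8.png

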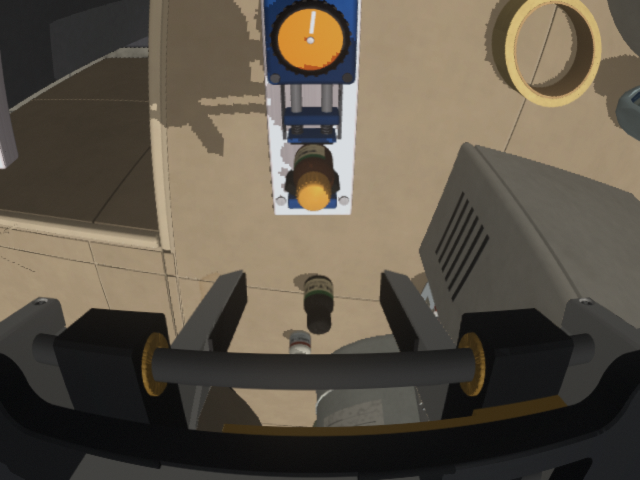

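View pics/s8.png

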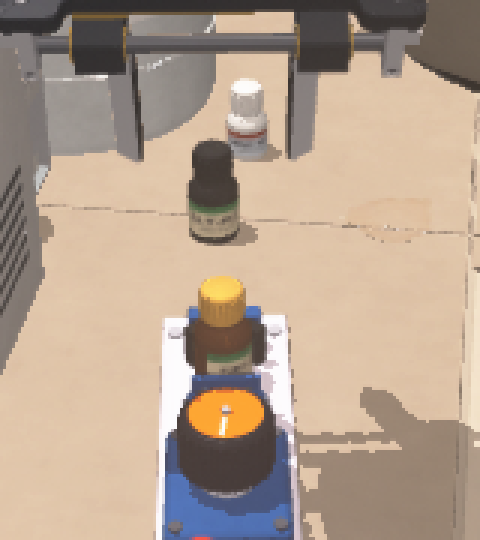

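```bash
python3 - <<'E'
from h import *
s=eyes.camera("side"); c=eyes.camera("top")
print(plane(s,(212,293),0), plane(s,(236,215),0),[plane(c,p,0).round(3) for p in((262,165),(323,167))])
print(rel(ori(180,0)).round(2), rel(ori(99.2,0)).round(2))
E
```

```text
[ 0.61034089 -0.08540108  0.        ] [ 0.63158335 -0.32606812  0.        ] [array([ 0.604, -0.069,  0.   ]), array([ 0.604, -0.193,  0.   ])]
[ 3.52  4.14 15.88] [ 4.94  0.8  -0.01]
```

>>> jog_arm([
  [[-4,22,2],[0.99,0.16,0],70],
  [[-8,44,4],[1.98,0.32,0],70],
  [[-12,66,4],[2.96,0.48,0],70],
  [[-15,88,4],[3.95,0.64,0],70],
  [[-18,108,4],[4.94,0.8,0],70],
])

```text
time_s: 9.72
ee_pos: [0.4632, -0.004, 0.1511]
eef_rot: [-3.141, -0.005, 1.732]
force: [0.0, 0.2, -1.0]
grip_width: 0.0697
```

>>> jog_arm([
  [[0,0,0],[0,0,1.3],70],
  [[0,0,0],[0,0,2.6],70],
  [[0,0,0],[0,0,3.9],70],
  [[0,0,0],[0,0,5.2],70],
  [[0,0,0],[0,0,6.5],70],
])

```text
time_s: 10.13
ee_pos: [0.4631, -0.0053, 0.1505]
eef_rot: [-3.14, -0.002, 2.304]
force: [-0.3, 0.5, -0.5]
grip_width: 0.07
```

>>> jog_arm([
  [[0,0,0],[0,0,1.3],70],
  [[0,0,0],[0,0,2.6],70],
  [[0,0,0],[0,0,3.9],70],
  [[0,0,0],[0,0,5.2],70],
  [[0,0,0],[0,0,6.5],70],
])

```text
time_s: 10.55
ee_pos: [0.4631, -0.0054, 0.1505]
eef_rot: [3.141, -0.002, 2.872]
force: [-0.2, 0.4, 0.6]
grip_width: 0.0702
```

>>> jog_arm([
  [[0,0,-20],[0,0,1.3],70],
  [[0,0,-40],[0,0,2.6],70],
  [[0,0,-54],[0,0,3.2],70],
  [[0,0,-54],[0,0,3.2],70],
  [[0,0,-54],[0,0,3.2],70],
])

```text
time_s: 10.97
ee_pos: [0.463, -0.0053, 0.097]
eef_rot: [3.141, -0.003, -3.14]
force: [-0.5, 0.6, -0.8]
grip_width: 0.0698
```

```bash
python3 - <<'E'
from h import *
o=ctrl.get_obs();w=eyes.camera("wrist");cv2.imwrite("pics/w9.png",w["frame"][:,:,::-1])
print(o["ee_pos"],o["qpos"].round(2),rel(ori(180,0)).round(2),o["force"],o["moment"])
m,b=blobs(w["frame"],(10,150,150),(28,255,255),200); print([(q,wplane(w,o,q[1],.074).round(4),wplane(w,o,q[1],.069).round(4)) for q in b])
print(wproj(w,o,(.463,-.0055,.074)))
s=eyes.camera("side");cv2.imwrite("pics/s9.png",s["frame"][:,:,::-1])
E
```

```text
[ 0.46301891 -0.00530335  0.09698919] [-0.09  0.24  1.87  0.    1.03 -1.66] [-0.01 -0.01 -0.02] [-0.45768589  0.57429164 -0.84112644] [ 0.0776951   0.01187206 -0.03791446]
[(([283, 243, 60, 57, 2532], [311.9, 270.9]), array([ 0.4626, -0.0058,  0.074 ]), array([ 0.4644, -0.0058,  0.069 ])), (([137, 279, 29, 30, 684], [151.0, 293.3]), array([ 0.4791, -0.1069,  0.074 ]), array([ 0.4813, -0.1094,  0.069 ])), (([565, 280, 16, 20, 216], [572.7, 289.5]), array([0.4803, 0.179 , 0.074 ]), array([0.4824, 0.1836, 0.069 ]))]
(np.float64(312.3423984286471), np.float64(271.51333534793037))
```

View pics/w9.png

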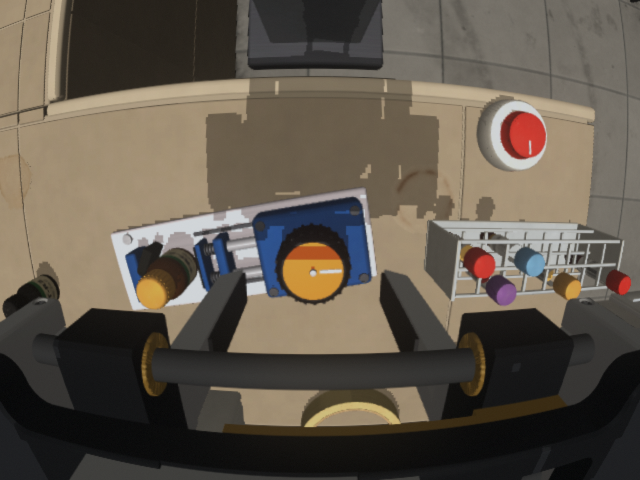

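View pics/s9.png

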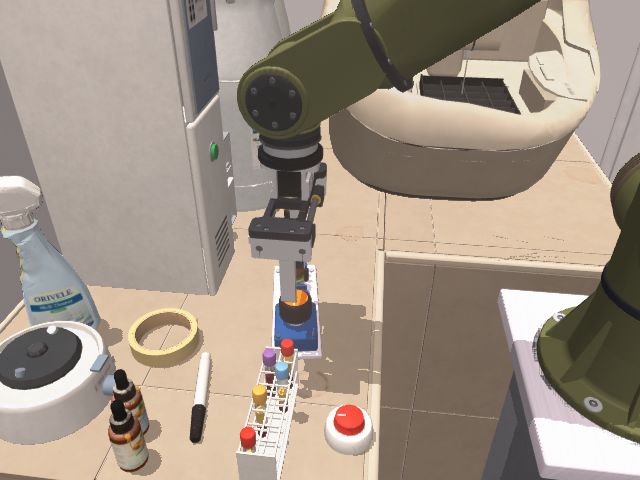

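>>> jog_arm([
  [[0,0,-15],[0,0,0],68],
  [[0,0,-30],[0,0,0],66],
  [[0,0,-44],[0,0,0],64],
  [[0,0,-52.5],[0,0,0],62],
  [[0,0,-52.5],[0,0,0],60],
])

```text
time_s: 11.48
ee_pos: [0.4632, -0.0053, 0.0446]
eef_rot: [3.141, -0.002, -3.139]
force: [-0.6, 0.5, -0.4]
grip_width: 0.0605
```

>>> jog_arm([
  [[0,0,0],[0,0,0],50],
  [[0,0,0],[0,0,0],38],
  [[0,0,0],[0,0,0],38],
  [[0,0,0],[0,0,0],38],
  [[0,0,0],[0,0,0],38],
], squeeze=45)

```text
time_s: 11.9
ee_pos: [0.4642, -0.0054, 0.0462]
eef_rot: [3.141, 0.002, -3.138]
force: [-0.7, 0.4, 6.8]
grip_width: 0.0432
```

```bash
cat > m.py <<'E'
from h import *
o=ctrl.get_obs(); print(o["time_s"],o["ee_pos"].round(4),"yaw",np.degrees(o["eef_rot"][2]).round(2),"F",o["force"].round(2),"M",o["moment"].round(3),"tau6",o["tau"][5].round(3),"w",o["grip_width"].round(4))
E
python3 m.py
```

```text
Traceback (most recent call last):
  File "m.py", line 2, in <module>
    o=ctrl.get_obs(); print(o["time_s"],o["ee_pos"].round(4),"yaw",np.degrees(o["eef_rot"][2]).round(2),"F",o["force"].round(2),"M",o["moment"].round(3),"tau6",o["tau"][5].round(3),"w",o["grip_width"].round(4))
                                                                                                                                                                                         ^^^^^^^^^^^^^^^^^^^^^
AttributeError: 'float' object has no attribute 'round'
```

```bash
sed -i 's/o\["grip_width"\].round(4)/round(float(o["grip_width"]),4)/' m.py; python3 m.py
```

```text
11.9 [ 0.4642 -0.0054  0.0462] yaw -179.77 F [-0.69  0.38  6.84] M [-0.083  0.041  0.031] tau6 0.006 w 0.0432
```

>>> jog_arm([
  [[0,0,0],[0,0,-0.7],38],
  [[0,0,0],[0,0,-1.4],38],
  [[0,0,0],[0,0,-2],38],
])

```text
time_s: 12.15
ee_pos: [0.4642, -0.0057, 0.0462]
eef_rot: [3.141, 0.002, 2.968]
force: [-0.7, -3.4, 7.0]
grip_width: 0.0432
```

```bash
python3 m.py
```

```text
12.15 [ 0.4642 -0.0057  0.0462] yaw 170.08 F [-0.74 -3.37  7.  ] M [-0.767  0.191  0.264] tau6 -0.925 w 0.0432
```

>>> jog_arm([
  [[0,0,0],[0,0,-0.7],38],
  [[0,0,0],[0,0,-1.4],38],
  [[0,0,0],[0,0,-2],38],
])

```text
time_s: 12.4
ee_pos: [0.4641, -0.0059, 0.0462]
eef_rot: [3.142, 0.002, 2.794]
force: [-2.7, -6.1, 8.2]
grip_width: 0.0435
```

```bash
python3 m.py
```

```text
12.4 [ 0.4641 -0.0059  0.0462] yaw 160.09 F [-2.67 -6.08  8.15] M [-1.254  0.371  0.254] tau6 -0.823 w 0.0435
```

>>> jog_arm([
  [[0,0,0],[0,0,-0.7],38],
  [[0,0,0],[0,0,-1.4],38],
  [[0,0,0],[0,0,-2],38],
])

```text
time_s: 12.65
ee_pos: [0.464, -0.0062, 0.0462]
eef_rot: [-3.141, 0.002, 2.619]
force: [-1.8, -7.9, 8.8]
grip_width: 0.0434
```

```bash
python3 m.py; python3 - <<'E'
from h import *
w=eyes.camera("wrist");cv2.imwrite("pics/w10.png",w["frame"][:,:,::-1])
E
```

```text
12.65 [ 0.464  -0.0062  0.0462] yaw 150.09 F [-1.8  -7.91  8.79] M [-1.763  0.588  0.297] tau6 -0.819 w 0.0434
```

View pics/w10.png

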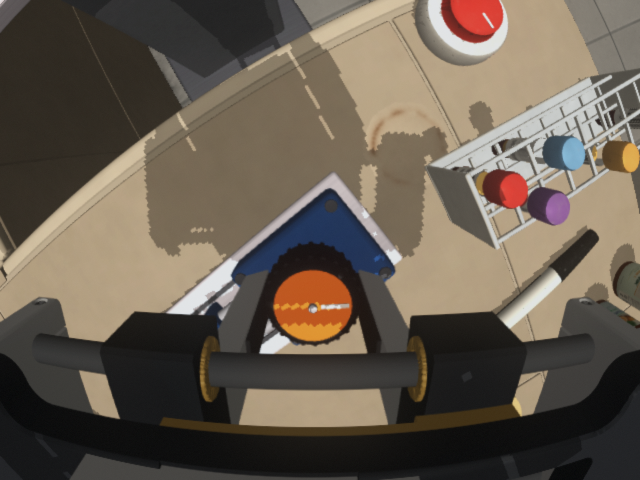

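>>> jog_arm([
  [[-0.1,-0.4,0],[0,0,-0.7],38],
  [[-0.2,-0.8,0],[0,0,-1.4],38],
  [[-0.4,-1,0],[0,0,-2],38],
])

```text
time_s: 12.95
ee_pos: [0.4638, -0.0066, 0.0462]
eef_rot: [3.14, 0.001, 2.445]
force: [-0.1, -1.6, 6.4]
grip_width: 0.0431
```

```bash
python3 m.py
```

```text
12.95 [ 0.4638 -0.0066  0.0462] yaw 140.07 F [-0.14 -1.63  6.42] M [-0.293  0.096  0.292] tau6 -0.85 w 0.0431
```

>>> jog_arm([
  [[-0.1,-0.1,0],[0,0,-0.5],38],
  [[-0.2,-0.2,0],[0,0,-1],38],
  [[-0.2,-0.2,0],[0,0,-1],38],
])

```text
time_s: 13.2
ee_pos: [0.4637, -0.0068, 0.0463]
eef_rot: [3.14, 0.002, 2.358]
force: [0.0, -1.7, 7.2]
grip_width: 0.0432
```

```bash
python3 m.py
```

```text
13.2 [ 0.4637 -0.0068  0.0463] yaw 135.09 F [ 0.03 -1.71  7.15] M [-0.4    0.06   0.292] tau6 1.254 w 0.0432
```

>>> jog_arm([
  [[-0.1,-0.1,0],[0,0,-0.5],38],
  [[-0.2,-0.2,0],[0,0,-1],38],
  [[-0.2,-0.2,0],[0,0,-1],38],
])

```text
time_s: 13.45
ee_pos: [0.4635, -0.0069, 0.0462]
eef_rot: [3.14, 0.002, 2.271]
force: [0.1, -0.5, 6.1]
grip_width: 0.0437
```

```bash
python3 m.py
```

```text
13.45 [ 0.4635 -0.0069  0.0462] yaw 130.09 F [ 0.08 -0.51  6.05] M [-0.26  -0.05   0.203] tau6 1.232 w 0.0437
```

>>> jog_arm([
  [[-0.1,-0.1,0],[0,0,-0.5],38],
  [[-0.1,-0.1,0],[0,0,-1],38],
])

```text
time_s: 13.62
ee_pos: [0.4634, -0.007, 0.0462]
eef_rot: [3.14, 0.001, 2.184]
force: [-0.6, -1.7, 5.9]
grip_width: 0.0435
```

```bash
python3 m.py
```

```text
13.6167 [ 0.4634 -0.007   0.0462] yaw 125.15 F [-0.6  -1.68  5.89] M [-0.317  0.087  0.308] tau6 -1.003 w 0.0435
```

>>> jog_arm([
  [[-0.1,-0.1,0],[0,0,-0.5],38],
  [[-0.1,-0.1,0],[0,0,-1],38],
])

```text
time_s: 13.78
ee_pos: [0.4633, -0.0071, 0.0463]
eef_rot: [3.14, 0.001, 2.097]
force: [-0.3, -1.3, 6.3]
grip_width: 0.0432
```

```bash
python3 m.py
```

```text
13.7833 [ 0.4633 -0.0071  0.0463] yaw 120.13 F [-0.26 -1.3   6.33] M [-0.311  0.112  0.3  ] tau6 -0.757 w 0.0432
```

>>> jog_arm([
  [[-0.1,0,0],[0,0,-0.5],38],
  [[-0.1,0,0],[0,0,-1],38],
])

```text
time_s: 13.95
ee_pos: [0.4631, -0.0071, 0.0462]
eef_rot: [3.14, 0.001, 2.01]
force: [-0.5, -2.0, 6.8]
grip_width: 0.0431
```

```bash
python3 m.py
```

```text
13.95 [ 0.4631 -0.0071  0.0462] yaw 115.15 F [-0.54 -1.96  6.81] M [-0.52   0.234  0.391] tau6 -0.691 w 0.0431
```

>>> jog_arm([
  [[-0.05,0,0],[0,0,-0.5],38],
])

```text
time_s: 14.03
ee_pos: [0.4631, -0.0072, 0.0462]
eef_rot: [3.14, 0.001, 1.966]
force: [-1.0, -2.3, 6.4]
grip_width: 0.0427
```

```bash
python3 m.py; python3 - <<'E'
from h import *
s=eyes.camera("side");cv2.imwrite("pics/s11.png",cv2.resize(s["frame"][160:340,220:380,::-1],None,fx=3.3,fy=3.3,interpolation=cv2.INTER_CUBIC))
w=eyes.camera("wrist");cv2.imwrite("pics/w11.png",w["frame"][:,:,::-1])
E
python3 m.py
```

```text
14.0333 [ 0.4631 -0.0072  0.0462] yaw 112.64 F [-0.98 -2.31  6.42] M [-0.526  0.208  0.397] tau6 -0.686 w 0.0427
14.1333 [ 0.4631 -0.0072  0.0462] yaw 112.66 F [-0.51 -1.94  6.85] M [-0.427  0.188  0.39 ] tau6 1.276 w 0.0433
```

View pics/s11.png

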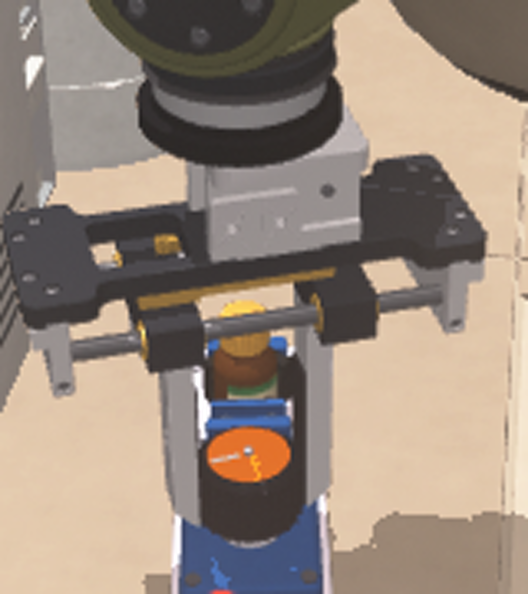

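View pics/w11.png

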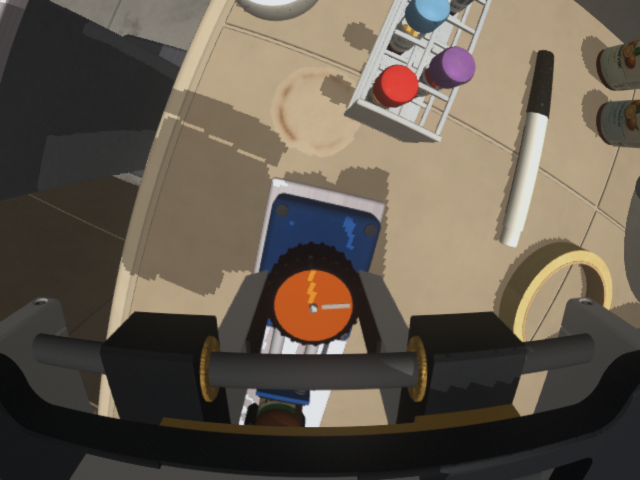

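>>> jog_arm([
  [[-0.05,0,0],[0,0,-0.4],38],
])

```text
time_s: 14.22
ee_pos: [0.463, -0.0072, 0.0462]
eef_rot: [3.14, 0.001, 1.934]
force: [-0.4, -1.9, 7.3]
grip_width: 0.0433
```

```bash
python3 m.py
```

```text
14.2167 [ 0.463  -0.0072  0.0462] yaw 110.79 F [-0.38 -1.88  7.29] M [-0.503  0.27   0.398] tau6 -1.101 w 0.0433
```

>>> jog_arm([
  [[-0.05,0,0],[0,0,-0.4],38],
])

```text
time_s: 14.3
ee_pos: [0.4629, -0.0072, 0.0462]
eef_rot: [3.14, 0.001, 1.897]
force: [-0.9, -3.2, 7.9]
grip_width: 0.0429
```

```bash
python3 m.py
```

```text
14.3 [ 0.4629 -0.0072  0.0462] yaw 108.69 F [-0.9  -3.22  7.85] M [-0.534  0.251  0.376] tau6 -0.615 w 0.0429
```

>>> jog_arm([
  [[-0.05,0,0],[0,0,-0.4],38],
])

```text
time_s: 14.38
ee_pos: [0.4629, -0.0072, 0.0462]
eef_rot: [3.14, 0.001, 1.862]
force: [-0.5, -2.7, 7.3]
grip_width: 0.0429
```

```bash
python3 m.py
```

```text
14.3833 [ 0.4629 -0.0072  0.0462] yaw 106.68 F [-0.46 -2.7   7.26] M [-0.572  0.34   0.459] tau6 -0.465 w 0.0429
```

>>> jog_arm([
  [[-0.05,0,0],[0,0,-0.4],38],
])

```text
time_s: 14.47
ee_pos: [0.4628, -0.0072, 0.0462]
eef_rot: [3.14, 0.001, 1.827]
force: [-1.2, -2.8, 7.5]
grip_width: 0.0435
```

```bash
python3 m.py
```

```text
14.4667 [ 0.4628 -0.0072  0.0462] yaw 104.68 F [-1.23 -2.77  7.53] M [-0.507  0.289  0.431] tau6 -0.444 w 0.0435
```

>>> jog_arm([
  [[-0.05,0,0],[0,0,-0.4],38],
])

```text
time_s: 14.55
ee_pos: [0.4627, -0.0072, 0.0462]
eef_rot: [3.14, 0.001, 1.792]
force: [-1.1, -2.6, 6.7]
grip_width: 0.0432
```

```bash
python3 m.py
```

```text
14.55 [ 0.4627 -0.0072  0.0462] yaw 102.67 F [-1.13 -2.59  6.73] M [-0.606  0.309  0.447] tau6 -0.437 w 0.0432
```

>>> jog_arm([
  [[-0.05,0,0],[0,0,-0.4],38],
])

```text
time_s: 14.63
ee_pos: [0.4627, -0.0072, 0.0462]
eef_rot: [3.14, 0.001, 1.757]
force: [-1.0, -3.1, 7.5]
grip_width: 0.0429
```

```bash
python3 m.py
```

```text
14.6333 [ 0.4627 -0.0072  0.0462] yaw 100.68 F [-1.01 -3.09  7.48] M [-0.594  0.357  0.424] tau6 -0.431 w 0.0429
```

>>> jog_arm([
  [[-0.05,0,0],[0,0,-0.4],38],
])

```text
time_s: 14.72
ee_pos: [0.4626, -0.0072, 0.0462]
eef_rot: [3.14, 0.001, 1.722]
force: [-1.1, -2.8, 6.8]
grip_width: 0.0436
```

```bash
python3 m.py
```

```text
14.7167 [ 0.4626 -0.0072  0.0462] yaw 98.68 F [-1.08 -2.8   6.81] M [-0.691  0.322  0.475] tau6 -0.425 w 0.0436
```

>>> jog_arm([
  [[-0.05,0,0],[0,0,-0.4],38],
])

```text
time_s: 14.8
ee_pos: [0.4626, -0.0073, 0.0462]
eef_rot: [3.14, 0.001, 1.687]
force: [-0.9, -2.7, 7.3]
grip_width: 0.043
```

```bash
python3 m.py
```

```text
14.8 [ 0.4626 -0.0073  0.0462] yaw 96.67 F [-0.93 -2.69  7.32] M [-0.674  0.429  0.461] tau6 -0.419 w 0.043
```

>>> jog_arm([
  [[-0.05,0,0],[0,0,-0.4],38],
])

```text
time_s: 14.88
ee_pos: [0.4625, -0.0073, 0.0462]
eef_rot: [3.14, 0.001, 1.652]
force: [-1.3, -2.4, 7.9]
grip_width: 0.043
```

```bash
python3 m.py
```

```text
14.8833 [ 0.4625 -0.0073  0.0462] yaw 94.68 F [-1.28 -2.36  7.92] M [-0.721  0.41   0.457] tau6 -0.413 w 0.043
```

>>> jog_arm([
  [[-0.05,0,0],[0,0,-0.4],38],
])

```text
time_s: 14.97
ee_pos: [0.4624, -0.0073, 0.0462]
eef_rot: [3.14, 0.001, 1.618]
force: [-2.0, -2.4, 7.9]
grip_width: 0.043
```

```bash
python3 m.py
```

```text
14.9667 [ 0.4624 -0.0073  0.0462] yaw 92.68 F [-1.97 -2.43  7.88] M [-0.686  0.43   0.481] tau6 -0.407 w 0.043
```

>>> jog_arm([
  [[-0.1,0,0],[0,0,-0.4],38],
])

```text
time_s: 15.05
ee_pos: [0.4624, -0.0073, 0.0462]
eef_rot: [3.14, 0.001, 1.583]
force: [-1.6, -2.6, 7.6]
grip_width: 0.0433
```

```bash
python3 m.py
```

```text
15.05 [ 0.4624 -0.0073  0.0462] yaw 90.68 F [-1.55 -2.61  7.61] M [-0.647  0.388  0.493] tau6 -0.402 w 0.0433
```

>>> jog_arm([
  [[-0.1,0,0],[0,0,-0.4],38],
])

```text
time_s: 15.13
ee_pos: [0.4623, -0.0073, 0.0462]
eef_rot: [3.139, 0.001, 1.548]
force: [-1.1, -2.8, 8.0]
grip_width: 0.0431
```

```bash
python3 m.py
```

```text
15.1333 [ 0.4623 -0.0073  0.0462] yaw 88.68 F [-1.13 -2.81  7.95] M [-0.641  0.342  0.475] tau6 -0.397 w 0.0431
```

>>> jog_arm([
  [[-0.1,0,0],[0,0,-0.4],38],
])

```text
time_s: 15.22
ee_pos: [0.4622, -0.0073, 0.0462]
eef_rot: [3.139, 0.001, 1.513]
force: [-1.9, -3.1, 6.5]
grip_width: 0.043
```

```bash
python3 m.py
```

```text
15.2167 [ 0.4622 -0.0073  0.0462] yaw 86.68 F [-1.91 -3.06  6.47] M [-0.637  0.253  0.515] tau6 -0.392 w 0.043
```

>>> jog_arm([
  [[-0.1,0,0],[0,0,-0.4],38],
])

```text
time_s: 15.3
ee_pos: [0.4622, -0.0073, 0.0463]
eef_rot: [3.139, 0.001, 1.478]
force: [-0.5, -2.7, 6.8]
grip_width: 0.043
```

```bash
python3 m.py; python3 - <<'E'
from h import *
w=eyes.camera("wrist");cv2.imwrite("pics/w12.png",w["frame"][:,:,::-1])
E
python3 m.py
```

```text
15.3 [ 0.4622 -0.0073  0.0463] yaw 84.68 F [-0.52 -2.7   6.8 ] M [-0.667  0.24   0.498] tau6 -0.387 w 0.043
15.35 [ 0.4621 -0.0073  0.0462] yaw 84.52 F [-0.92 -2.74  6.37] M [-0.623  0.21   0.443] tau6 -0.049 w 0.0432
```

View pics/w12.png

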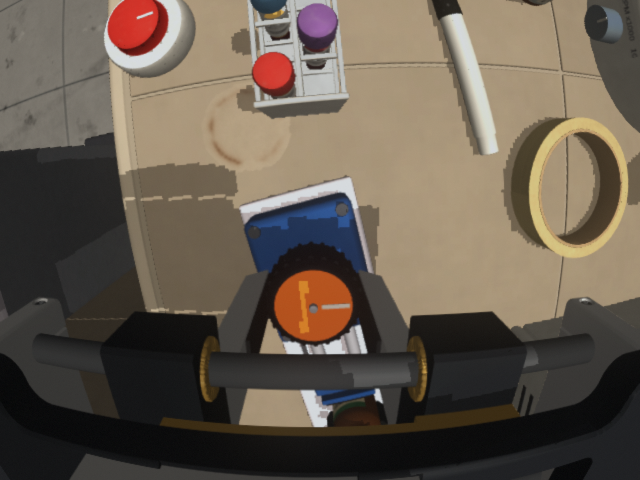

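>>> jog_arm([
  [[-0.1,0,0],[0,0,-0.4],38],
])

```text
time_s: 15.43
ee_pos: [0.4621, -0.0073, 0.0462]
eef_rot: [3.139, 0.001, 1.445]
force: [-0.5, -2.8, 6.7]
grip_width: 0.043
```

```bash
python3 m.py
```

```text
15.4333 [ 0.4621 -0.0073  0.0462] yaw 82.77 F [-0.55 -2.79  6.68] M [-0.602  0.207  0.466] tau6 -0.777 w 0.043
```

>>> jog_arm([
  [[-0.1,0,0],[0,0,-0.4],38],
])

```text
time_s: 15.52
ee_pos: [0.462, -0.0073, 0.0462]
eef_rot: [3.139, 0.001, 1.408]
force: [-0.9, -2.7, 5.7]
grip_width: 0.0429
```

```bash
python3 m.py
```

```text
15.5167 [ 0.462  -0.0073  0.0462] yaw 80.69 F [-0.94 -2.69  5.72] M [-0.626  0.148  0.521] tau6 -0.507 w 0.0429
```

>>> jog_arm([
  [[-0.1,0,0],[0,0,-0.4],38],
])

```text
time_s: 15.6
ee_pos: [0.4619, -0.0072, 0.0462]
eef_rot: [3.139, 0.0, 1.373]
force: [-0.0, -1.9, 6.0]
grip_width: 0.0432
```

```bash
python3 m.py
```

```text
15.6 [ 0.4619 -0.0072  0.0462] yaw 78.68 F [-0.   -1.89  5.96] M [-0.607  0.117  0.477] tau6 -0.387 w 0.0432
```

>>> jog_arm([
  [[-0.1,0,0],[0,0,-0.4],38],
])

```text
time_s: 15.68
ee_pos: [0.4619, -0.0073, 0.0462]
eef_rot: [3.139, 0.0, 1.338]
force: [1.0, -2.3, 5.8]
grip_width: 0.0437
```

```bash
python3 m.py
```

```text
15.6833 [ 0.4619 -0.0073  0.0462] yaw 76.68 F [ 1.   -2.28  5.77] M [-0.546  0.093  0.489] tau6 -0.372 w 0.0437
```

>>> jog_arm([
  [[-0.05,0,0],[0,0,-0.4],38],
])

```text
time_s: 15.77
ee_pos: [0.4618, -0.0072, 0.0462]
eef_rot: [3.139, 0.0, 1.303]
force: [0.2, -2.7, 6.2]
grip_width: 0.0432
```

```bash
python3 m.py
```

```text
15.7667 [ 0.4618 -0.0072  0.0462] yaw 74.68 F [ 0.22 -2.7   6.24] M [-0.594  0.103  0.459] tau6 -0.369 w 0.0432
```

>>> jog_arm([
  [[-0.05,0,0],[0,0,-0.4],38],
])

```text
time_s: 15.85
ee_pos: [0.4617, -0.0072, 0.0462]
eef_rot: [3.139, 0.0, 1.269]
force: [-0.7, -2.9, 6.9]
grip_width: 0.0433
```

```bash
python3 m.py
```

```text
15.85 [ 0.4617 -0.0072  0.0462] yaw 72.68 F [-0.66 -2.9   6.95] M [-0.556  0.182  0.453] tau6 -0.389 w 0.0433
```

>>> jog_arm([
  [[-0.1,0,0],[0,0,-0.4],38],
])

```text
time_s: 15.93
ee_pos: [0.4617, -0.0072, 0.0462]
eef_rot: [3.139, 0.0, 1.233]
force: [0.6, -1.2, 6.2]
grip_width: 0.0431
```

```bash
python3 m.py
```

```text
15.9333 [ 0.4617 -0.0072  0.0462] yaw 70.67 F [ 0.65 -1.2   6.24] M [-0.249  0.133  0.273] tau6 -0.572 w 0.0431
```

>>> jog_arm([
  [[-0.1,0,0],[0,0,-0.4],38],
])

```text
time_s: 16.02
ee_pos: [0.4616, -0.0072, 0.0462]
eef_rot: [3.139, -0.0, 1.198]
force: [-0.1, -2.0, 6.9]
grip_width: 0.0432
```

```bash
python3 m.py; python3 - <<'E'
from h import *
w=eyes.camera("wrist");cv2.imwrite("pics/w13.png",w["frame"][:,:,::-1])
w=eyes.camera("side");cv2.imwrite("pics/s13.png",cv2.resize(w["frame"][160:340,220:380,::-1],None,fx=3.3,fy=3.3,interpolation=cv2.INTER_CUBIC))
E
python3 m.py
```

```text
16.0167 [ 0.4616 -0.0072  0.0462] yaw 68.65 F [-0.06 -2.03  6.87] M [-0.472  0.087  0.088] tau6 -0.831 w 0.0432
16.1167 [ 0.4616 -0.0072  0.0462] yaw 68.65 F [ 0.99 -2.05  6.18] M [-0.483  0.014  0.057] tau6 0.806 w 0.0433
```

View pics/w13.png

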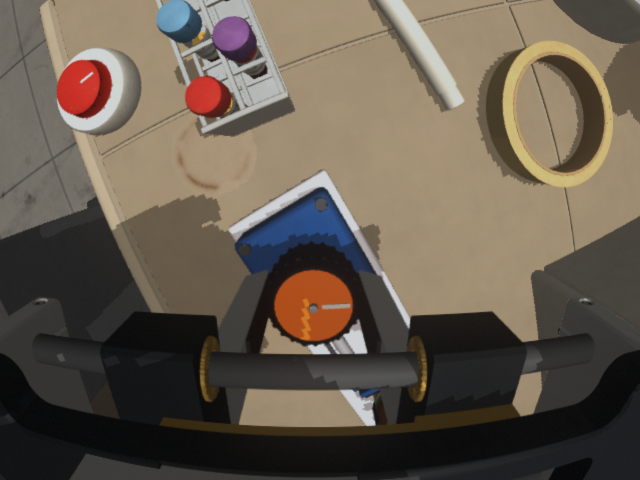

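View pics/s13.png

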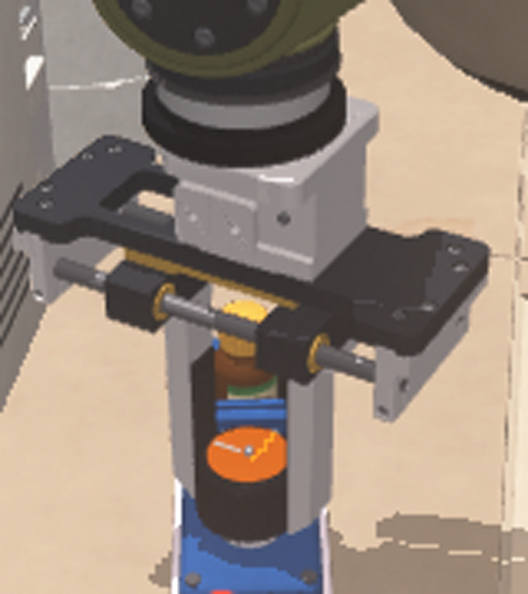

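>>> jog_arm([
  [[0,0,0],[0,0,0],46],
  [[0,0,0],[0,0,0],52],
  [[0,0,0],[0,0,0],60],
  [[0,0,0],[0,0,0],66],
  [[0,0,0],[0,0,0],66],
])

```text
time_s: 16.53
ee_pos: [0.4608, -0.0069, 0.0454]
eef_rot: [3.141, 0.0, 1.2]
force: [0.2, -0.5, 0.3]
grip_width: 0.0652
```

>>> jog_arm([
  [[0,0,15],[0,0,0],66],
  [[0,0,35],[0,0,0],66],
  [[0,0,60],[0,0,0],66],
  [[0,0,85],[0,0,0],66],
  [[0,0,110],[0,0,0],66],
])

```text
time_s: 16.95
ee_pos: [0.4606, -0.0069, 0.1565]
eef_rot: [3.141, 0.0, 1.2]
force: [0.5, 0.6, 0.4]
grip_width: 0.0661
```

>>> jog_arm([
  [[0,20,10],[0,0,0],66],
  [[0,50,20],[0,0,0],66],
  [[0,75,30],[0,0,0],66],
  [[0,80,30],[0,0,0],66],
  [[0,80,30],[0,0,0],66],
])

```text
time_s: 17.37
ee_pos: [0.4609, 0.0741, 0.1856]
eef_rot: [3.14, -0.0, 1.202]
force: [0.2, -0.9, -1.3]
grip_width: 0.066
```

```bash
python3 m.py; python3 - <<'E'
from h import *
for n in("side","top"):
  w=eyes.camera(n); f=w["frame"]
  r=(200,360,180,400) if n=="side" else (180,290,190,430)
  cv2.imwrite(f"pics/{n}14.png",cv2.resize(f[r[0]:r[1],r[2]:r[3],::-1],None,fx=3.2,fy=3.2,interpolation=cv2.INTER_CUBIC))
  for b in blobs(f,(10,130,120),(28,255,255),90)[1]: print(n,b,plane(w,b[1],.069).round(4))
o=ctrl.get_obs();w=eyes.camera("wrist");cv2.imwrite("pics/w14.png",w["frame"][:,:,::-1])
for b in blobs(w["frame"],(10,150,150),(28,255,255),90)[1]: print(b,wplane(w,o,b[1],.069).round(4))
E
```

```text
17.3667 [0.4609 0.0741 0.1856] yaw 68.86 F [ 0.19 -0.87 -1.33] M [-0.066  0.129  0.021] tau6 0.553 w 0.066
side ([224, 161, 65, 19, 229], [251.9, 169.6]) [ 0.6097 -0.391   0.069 ]
side ([286, 251, 16, 22, 250], [292.9, 260.5]) [ 0.4793 -0.0959  0.069 ]
side ([282, 289, 26, 17, 328], [295.0, 297.3]) [ 0.4627 -0.0106  0.069 ]
side ([252, 385, 15, 19, 232], [259.0, 394.0]) [0.4768 0.1609 0.069 ]
top ([274, 213, 13, 12, 110], [280.2, 218.5]) [ 0.4822 -0.1128  0.069 ]
top ([212, 218, 19, 18, 265], [220.6, 226.8]) [ 0.4638 -0.0039  0.069 ]
([275, 107, 19, 19, 274], [283.8, 116.0]) [0.4749 0.1701 0.069 ]
([328, 299, 40, 36, 1028], [346.8, 316.7]) [ 0.4624 -0.0074  0.069 ]
([389, 388, 21, 15, 241], [399.2, 394.3]) [ 0.4827 -0.1119  0.069 ]
```

View pics/side14.png

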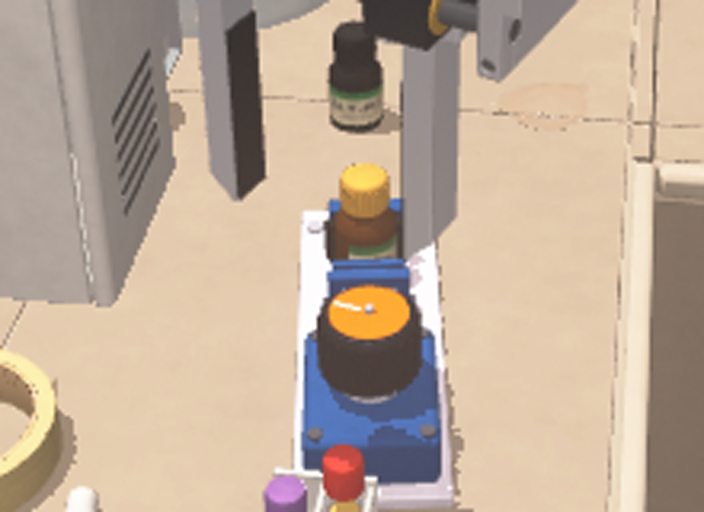

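View pics/top14.png

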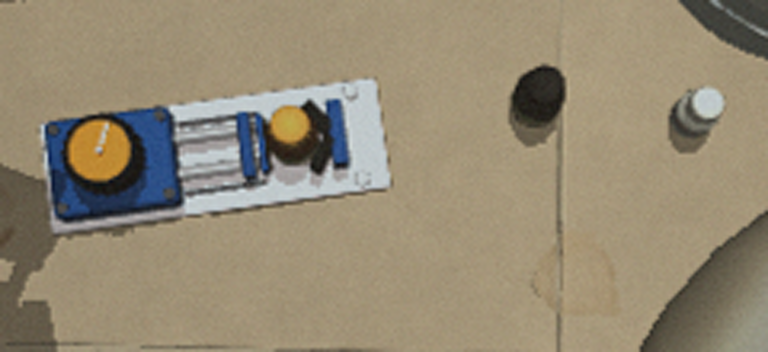

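View pics/w14.png

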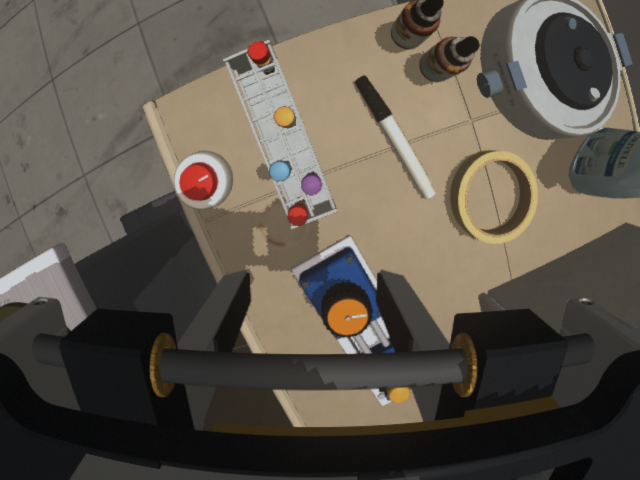

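```bash
python3 -c "
from station import ctrl
print(ctrl.hand_in())"
```

```text
the job is handed in; nothing more can be done
None
```

The brown bottle is clamped upright in the vise against the V stop, the clutch clicked once, and I handed the job in at about 17 s. The hand-in gave no verdict.

- **Placing:** I tilted the gripper 25° to keep clear of the analyser. I gripped the bottle, stood it about 4 to 5 mm on the open side of the seat and let go. It stayed upright.
- **Tightening:** I turned the knob clockwise about 111° in one grip. Free turning took about 0.28 N m. The torque climbed to about 0.5 N m, then fell to 0.06 N m. I took that as the first click, stopped there, opened the fingers and lifted clear.
- **Last checks:** the top and wrist cameras put the cap at about (0.482, -0.113). That is within about 2 mm of the seat estimate. The bottle looked upright, with the jaw pressed against it. The black bottle had not visibly moved in either view, and nor had the white one in the top view; I did not measure them. The arm touches nothing.
- **Not measured or disagreeing:** the clamping force on the stop cannot be read directly, so I inferred it from the click. The side camera put the cap about 17 mm nearer the knob than the other two views, because its colour patch includes the cap's side. I relied on the other two.

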